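# Tray up the thick-cut sweet potato and leave the trimmings

## Robot

A 6-joint arm with a two-finger parallel gripper is mounted at the origin on the work surface. World frame = base frame: x ahead of the robot, y to its left, z up, the work surface at z = 0. Lengths are in m, angles in rad, forces in N, time in s.
With the tool pointing down it reaches from about 0.35 to 0.775 m from the base axis. Payload 5.5 kg.
Tool frame: the origin (TCP) lies between the finger pads; the fingertips stand 19 mm ahead of it and the grasp point (between the pads) is the TCP (env.tcp_to_tips is the distance from the TCP to the fingertips, in m); z points along the fingers, y is the direction in which the jaws open and shut (so a half turn about z gives the same grasp; the last joint's range is limited). The gripper opens to 85 mm and grips with 20 to 120 N. Pads are 22 mm wide; open, the fingers measure 114 mm over their backs; the gripper's body (76 mm by 85 mm) begins 54 mm behind the grasp point. The pads swing forward as they close: fully open they stand 13 mm farther back than shut.
Start: joints at [-1.431, 0.313, 0.046, 1.304, 0, 1.431], TCP at [0.159, -0.553, 0.25] pointing down, gripper open.
Joint ranges: [-2.76, 2.76], [-0.86, 1.69], [-1.03, 1.26], [-2.2, 2.34], [-1.47, 1.5], [-3.14, 3.14]. Speed limits (rad/s): [2.57, 2.57, 3.14, 3.14, 3.14, 3.14].

## Interface

Orientations are given as a unit quaternion [w, x, y, z].
In Python, from workcell import env, eyes, job gives the robot as it stands. The module is installed in compiled form; this text tells all that it offers.
- The arm moves only by the tool move_arm, never from a script. Its argument "commands" is a list of rows, each a list of 3 entries, a list of its own where there are three numbers: the shift along the world's x, y, z as a fraction of full scale, then the turn, a rotation vector about the world's x, y, z as a fraction of full scale, then the gripper command: -1 is shut, 1 is fully open, values between are in proportion. In form: [[[x, y, z], [wx, wy, wz], gripper], ...]. A call has 1 to 5 rows; each row shifts and turns the commanded pose from where the row before left it; what a row does not reach is not made up. Full scale, the value 1, is 0.04 m for a shift and 8 degrees for a turn. A row lasts 1/10 s, in which the tool goes at most 50 mm and 8.59 degrees, less where a joint would pass 70% of its speed; a pose out of reach is approached as far as the arm can. A call with a number of a shift or a turn outside -1 to 1 is refused whole. A call with a gripper value outside its range is refused whole. The fingers move at their own pace and stop on an object; "newtons" is the grip in N (left out, the last holds). Time passes only in rows, so rows that do not move let the fingers close. It gives the time, the measured TCP pose, the force and the opening at its end, in the units of the state.
- env.get_state(): the state, without advancing time (a new reading comes with each control period).
- eyes.read_camera(name): name is "scene" or "top" or "wrist"; returns a dict with "frame" (400x640x3 uint8, red, green, blue), "mtx" (3x3 intrinsics, pixels), "camera_from_world" (4x4, takes a point from world to camera coordinates); the wrist camera has in their place "mount" (4x4, takes a point from camera to tool coordinates, whose origin is the TCP and whose axes are the flange's). Camera axes: x right, y down, z forward; pixel columns grow to the right and rows downward; lengths in m; the calibration is good to about 2 mm. The wrist camera is an equidistant fisheye: a pixel r from the principal point sees the ray r / f radians off the axis. A picture is of the moment at which its call begins: read the wrist's pose just before it. There is no depth.
- job.hand_in(): hands the job in, once; it reports no verdict.
The state is a dict: "clock": time; "joint_pos": joint angles; "qvel": joint speeds; "tau": joint torques, N m; "tcp_pos": TCP position; "orientation": TCP orientation; "wrist_force": force on the tool from outside, world axes, zero at the start; "ft_torque": the same for the moment, N m; "finger_gap": finger opening in m.
Only numpy, scipy, OpenCV 4.12 (cv2) and the standard library are available. Lean on these libraries where they do the work, as an engineer would, in place of code of your own. Each camera call takes 0.05 s, during which the arm holds its last target.

## Task

Tray up the cut sweet potato for the steamer: lay the two full-length batons in the two long lanes of the steel tray, one to a lane and lengthwise, and the two full-size rounds flat in the two square cells, one to a cell, each piece down on the metal floor between the ridges. Leave the short stub, the small tail slice and the salt bowl where they are on the cutting board, and let go of everything.

Things in the scene. Friction and masses are not known exactly. Their poses are not given: they have to be found in the camera images.
- baton_a_mid (a point): A full-length square-cut baton of raw sweet potato, cream flesh with a thin purple-red skin edge. 110 mm long (its x axis) x 28 mm wide x 28 mm high, about 90 g, lying on the cutting board at the start. The point is its centre, half-way up (14 mm above what it lies on).
- baton_b_mid (a point): A full-length square-cut baton of raw sweet potato, cream flesh with a thin purple-red skin edge. 110 mm long (its x axis) x 28 mm wide x 28 mm high, about 90 g, lying on the cutting board at the start. The point is its centre, half-way up (14 mm above what it lies on). Same as the other baton.
- round_a_mid (a point): A full-size round slice of raw sweet potato, cream flesh with a thin purple-red skin edge. A disc 48 mm in diameter and 28 mm thick, about 50 g, lying flat on the cutting board at the start. The point is its centre, half-way up (14 mm above what it lies on).
- round_b_mid (a point): A full-size round slice of raw sweet potato, cream flesh with a thin purple-red skin edge. A disc 48 mm in diameter and 28 mm thick, about 50 g, lying flat on the cutting board at the start. The point is its centre, half-way up (14 mm above what it lies on). Same as the other round.
- stub_mid (a point): A short baton end of raw sweet potato, cream flesh with a thin purple-red skin edge. Looks like the batons but only 60 mm long (its x axis) x 28 x 28 mm. A trimming: it stays on the board. The point is its centre, half-way up.
- tail_mid (a point): A small round slice from the thin end of raw sweet potato, cream flesh with a thin purple-red skin edge. Looks like the rounds but only 30 mm in diameter, 28 mm thick. A trimming: it stays on the board. The point is its centre, half-way up.
- salt_bowl: A small white bowl of salt, 66 mm across its rim and 28 mm high, standing on the board among the pieces; it stays there. Origin at the centre of its underside.
- lanes: Steel insert with two long lanes, fixed in a shallow metal tray (250 x 180 mm, rim 14 mm high) beside the board. Origin: centre of its underside; x along the lanes, y across, z up. Outside 146 (x) x 124 (y) mm. Floor 2 mm above the origin; border and middle ridge 4 mm thick, tops 10 mm above the origin. Lanes centred at x = 0, y = +30 and -30 mm, each 138 x 56 mm inside.
- cells: Steel insert with two square cells, fixed in the same tray beside the lanes insert (on either side), centres 108 mm apart. Origin: centre of its underside; x along the row of cells, y across, z up. Outside 164 (x) x 84 (y) mm. Floor 2 mm above the origin; border and middle ridge 4 mm thick, tops 10 mm above the origin. Cells centred at x = +40 and -40 mm, y = 0, each 76 x 76 mm inside.

How it is judged:
At the end, for the whole second after the job is handed in: A baton in each lane (centre within 16 mm of its line and 17 mm of its middle, lengthwise within 0.35 rad) and a round flat in each cell (within 16 mm of its centre), all on the floor (centre 12 to 20 mm above the insert's origin), at rest; stub, tail and bowl within 35 mm of their start ((((x of baton_a_mid in the frame of lanes between -0.017 and 0.017 m and y of baton_a_mid in the frame of lanes between 0.0135 and 0.0465 m and z of baton_a_mid in the frame of lanes between 0.012 and 0.02 m and angle between the x axis of baton_a_mid and the x axis of lanes, either way round below 0.35 rad) and (x of baton_b_mid in the frame of lanes between -0.017 and 0.017 m and y of baton_b_mid in the frame of lanes between -0.0465 and -0.0135 m and z of baton_b_mid in the frame of lanes between 0.012 and 0.02 m and angle between the x axis of baton_b_mid and the x axis of lanes, either way round below 0.35 rad)) or ((x of baton_a_mid in the frame of lanes between -0.017 and 0.017 m and y of baton_a_mid in the frame of lanes between -0.0465 and -0.0135 m and z of baton_a_mid in the frame of lanes between 0.012 and 0.02 m and angle between the x axis of baton_a_mid and the x axis of lanes, either way round below 0.35 rad) and (x of baton_b_mid in the frame of lanes between -0.017 and 0.017 m and y of baton_b_mid in the frame of lanes between 0.0135 and 0.0465 m and z of baton_b_mid in the frame of lanes between 0.012 and 0.02 m and angle between the x axis of baton_b_mid and the x axis of lanes, either way round below 0.35 rad))) and (((x of round_a_mid in the frame of cells between 0.0235 and 0.0565 m and y of round_a_mid in the frame of cells between -0.0165 and 0.0165 m and z of round_a_mid in the frame of cells between 0.012 and 0.02 m) and (x of round_b_mid in the frame of cells between -0.0565 and -0.0235 m and y of round_b_mid in the frame of cells between -0.0165 and 0.0165 m and z of round_b_mid in the frame of cells between 0.012 and 0.02 m)) or ((x of round_a_mid in the frame of cells between -0.0565 and -0.0235 m and y of round_a_mid in the frame of cells between -0.0165 and 0.0165 m and z of round_a_mid in the frame of cells between 0.012 and 0.02 m) and (x of round_b_mid in the frame of cells between 0.0235 and 0.0565 m and y of round_b_mid in the frame of cells between -0.0165 and 0.0165 m and z of round_b_mid in the frame of cells between 0.012 and 0.02 m))) and linear speed of each of baton_a, baton_b, round_a, round_b below 0.02 m/s and distance of each of stub_mid, tail_mid, salt_bowl from where it was at the start of the episode below 0.035 m); the robot touches nothing.
It fails at once if the short stub is moved from its place on the board (distance of stub_mid from where it was at the start of the episode above 0.035 m).
It fails at once if the small tail slice is moved from its place on the board (distance of tail_mid from where it was at the start of the episode above 0.035 m).
It fails at once if the salt bowl is moved from its place on the board (distance of salt_bowl from where it was at the start of the episode above 0.035 m).
It also fails if it takes over 109 s, if anything falls off the work surface, if the arm or the gripper's body presses on something with over 40 N, if the wrist force passes 120 N, or if a joint passes its speed limit or range.

## Working session

There is one attempt and no reset: what is moved stays moved. The work goes in short steps, Python scripts to look and compute and a tool call to move; the robot and the scene stay as the last step left them, time stands still between calls to the robot, and variables do not carry over. Pictures are saved under pics/ and viewed, and the job is handed in when it is done.

Besides the shell and the picture viewer there is one more tool, called as name(argument=value, ...) on one line, values as JSON. move_arm: Moves the arm, as the interface text tells. Its arguments: {"type":"object","properties":{"commands":{"type":"array","items":{"type":"array"}},"newtons":{"type":"number"}},"required":["commands"]}

```bash
mkdir -p pics; python3 - <<'E'
from workcell import env,eyes,job
import cv2,numpy as np
for n in ["top","scene"]:
    r=eyes.read_camera(n); cv2.imwrite(f"pics/{n}0.png",r["frame"][:,:,::-1]); np.savez(f"{n}0.npz",**r); print(n,r["mtx"],r["camera_from_world"])
s=env.get_state();print(s)
E
```

```text
top [[439.06559546   0.         319.1360693 ]
 [  0.         439.06559546 196.61368005]
 [  0.           0.           1.        ]] [[ 0.02608274 -0.99928261  0.02745813 -0.0237256 ]
 [-0.98954499 -0.02970657 -0.14113198  0.52775005]
 [ 0.14184642 -0.02348995 -0.98960993  1.08669262]
 [ 0.          0.          0.          1.        ]]
scene [[520.65137561   0.         312.09971769]
 [  0.         520.65137561 200.53473918]
 [  0.           0.           1.        ]] [[-0.86719765  0.49782317 -0.01184571  0.44806725]
 [ 0.39941608  0.68117462 -0.61356983 -0.16720866]
 [-0.29738028 -0.53681768 -0.78955161  1.36626461]
 [ 0.          0.          0.          1.        ]]
{'clock': 0.1, 'joint_pos': array([-1.43061910e+00,  3.13965898e-01,  4.50854489e-02,  1.30361047e+00,
       -3.60720558e-06,  1.43118825e+00]), 'qvel': array([-5.72810937e-05, -2.02371458e-03,  1.70922472e-03, -6.64663618e-04,
       -9.17946407e-04, -1.20688909e-03]), 'tau': array([ 2.80367676e-03, -4.81727242e+01,  2.99242705e+01,  1.27965599e-02,
       -1.83213178e-04,  4.49240133e-06]), 'tcp_pos': array([ 0.15871027, -0.55221375,  0.24947201]), 'orientation': array([-8.47296193e-04,  9.90230614e-01,  1.39436769e-01, -2.04472335e-06]), 'wrist_force': array([ 0.17667376, -0.4408004 ,  0.19572927]), 'ft_torque': array([ 0.0101859 , -0.00225501, -0.00681202]), 'finger_gap': 0.08517883513717912}
```

View pics/top0.png

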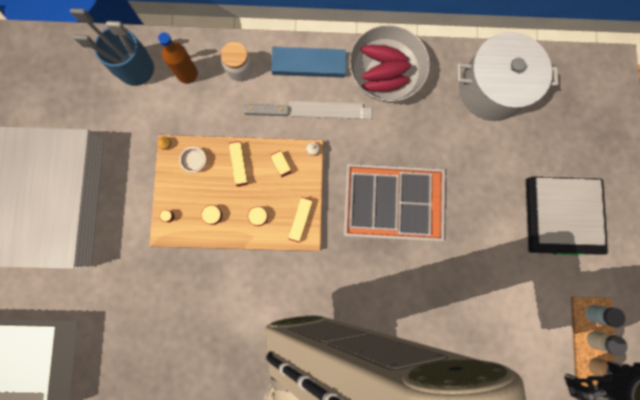

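View pics/scene0.png

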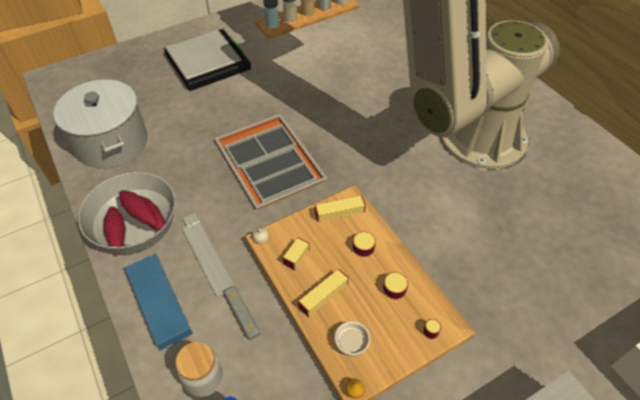

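```bash
cat > h.py <<'E'
import cv2,numpy as np
def ray(r,uv):
    K=r["mtx"];T=r["camera_from_world"];R=T[:3,:3];t=T[:3,3]
    d=R.T@np.linalg.inv(K)@np.array([uv[0],uv[1],1.]);o=-R.T@t
    return o,d
def onplane(r,uv,z):
    o,d=ray(r,uv);return o+d*(z-o[2])/d[2]
def tri(r1,u1,r2,u2):
    A=[];b=[]
    for r,u in((r1,u1),(r2,u2)):
        o,d=ray(r,u);d=d/np.linalg.norm(d);P=np.eye(3)-np.outer(d,d);A.append(P);b.append(P@o)
    x,res,_,_=np.linalg.lstsq(np.vstack(A),np.hstack(b),rcond=None);return x,np.sqrt(res)
def cream(f,vmin=200):
    h=cv2.cvtColor(f,cv2.COLOR_RGB2HSV);return cv2.inRange(h,(22,70,vmin),(36,200,255))
def blobs(m,amin=40):
    n,l,s,c=cv2.connectedComponentsWithStats(m)
    return [(c[i],s[i][4],l==i) for i in range(1,n) if s[i][4]>amin]
E
python3 - <<'E'
from h import *
for n,box in(("top",(145,130,330,255)),("scene",(240,180,480,400))):
    r=dict(np.load(n+"0.npz"));f=r["frame"]
    h=cv2.cvtColor(f,cv2.COLOR_RGB2HSV)
    pts=[(238,164),(301,219),(281,163),(212,214),(258,215),(225,190)] if n=="top" else [(325,290),(340,208),(296,252),(364,242),(396,284),(400,330)]
    print([h[p[1],p[0]].tolist() for p in pts])
    for c,a,m in blobs(cream(f)):
        if box[0]<c[0]<box[2] and box[1]<c[1]<box[3]:
            cs,_=cv2.findContours(m.astype(np.uint8),0,2);print(n,c.round(1),a,cv2.minAreaRect(cs[0]))
    x0,y0,x1,y1=(145,130,460,255) if n=="top" else (200,110,480,400)
    k=2.4 if n=="top" else 2
    cv2.imwrite(f"pics/{n}z.png",cv2.resize(f[y0:y1,x0:x1,::-1],None,fx=k,fy=k,interpolation=2))
E
```

```text
[[25, 105, 252], [26, 99, 252], [25, 104, 252], [26, 97, 252], [26, 99, 252], [15, 134, 233]]
top [237.2 162.8] 422 ((237.0755615234375, 162.56845092773438), (38.98009490966797, 11.369195938110352), 80.83765411376953)
top [279.8 162.4] 210 ((279.7000427246094, 162.40000915527344), (19.230182647705078, 10.733125686645508), 63.43495178222656)
top [299.7 219.1] 446 ((299.7265930175781, 219.07284545898438), (11.288337707519531, 40.223201751708984), 17.818889617919922)
top [210.2 214.1] 216 ((210.00003051757812, 214.00003051757812), (15.55634880065918, 15.55634880065918), 45.0)
top [256.8 215.5] 211 ((257.0, 215.5), (15.0, 16.0), 90.0)
top [165.  215.1] 68 ((165.0, 215.0), (8.0, 8.0), 90.0)
[[24, 143, 235], [24, 141, 237], [24, 140, 236], [24, 141, 235], [25, 143, 235], [17, 152, 211]]
scene [339.6 205.3] 489 ((339.94232177734375, 205.21151733398438), (10.982503890991211, 45.30282974243164), 78.69007110595703)
scene [363.8 240.2] 237 ((364.0, 240.5), (15.0, 18.0), 90.0)
scene [296.2 250.3] 288 ((296.2364807128906, 250.16891479492188), (13.13598346710205, 23.017032623291016), 35.53767776489258)
scene [323.5 290.3] 716 ((324.25738525390625, 290.4257507324219), (16.182743072509766, 49.392547607421875), 50.710594177246094)
scene [395.7 282. ] 287 ((395.50006103515625, 282.0000305175781), (19.091880798339844, 17.677669525146484), 45.0)
scene [432.7 325.6] 106 ((433.0000915527344, 325.5000305175781), (12.074767112731934, 9.838699340820312), 26.56505012512207)
```

View pics/topz.png

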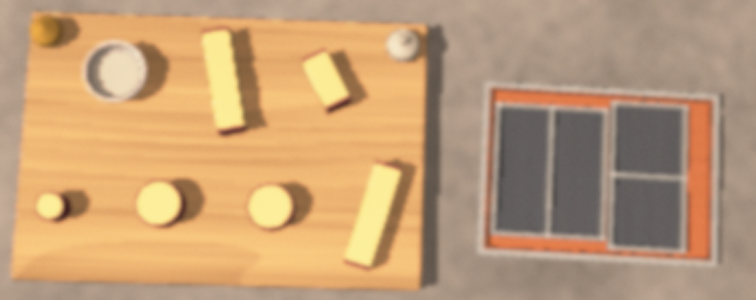

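```bash
python3 - <<'E'
from h import *
T=dict(np.load("top0.npz"));S=dict(np.load("scene0.npz"))
pairs={"B1":((237.2,162.8),(323.5,290.3)),"B2":((299.7,219.1),(339.6,205.3)),"stub":((279.8,162.4),(296.2,250.3)),"R1":((210.2,214.1),(395.7,282)),"R2":((256.8,215.5),(363.8,240.2)),"tail":((165,215.1),(432.7,325.6))}
for k,(a,b) in pairs.items():
    x,e=tri(T,a,S,b);print(k,x.round(4),e.round(4))
# axes at z=.046
for n,r in(("top",T),("scene",S)):
  z=.046
  for c,a,m in blobs(cream(r["frame"])):
    ys,xs=np.nonzero(m)
    cs,_=cv2.findContours(m.astype(np.uint8),0,2);box=cv2.boxPoints(cv2.minAreaRect(cs[0]))
    W=np.array([onplane(r,p,z)[:2] for p in zip(xs,ys)],np.float32)
    ctr=W.mean(0)
    if not(.3<ctr[0]<.8 and -.2<ctr[1]<.5): continue
    ev,V=np.linalg.eigh(np.cov(W.T));print(n,c.round(1),ctr.round(4),"len",np.sqrt(12*ev[::-1]).round(4),"ang",np.degrees(np.arctan2(V[1,1],V[0,1])).round(1))
# tray dark cells
for n,r in(("top",T),("scene",S)):
  h=cv2.cvtColor(r["frame"],cv2.COLOR_RGB2HSV)
  p=[(362,200),(385,200),(415,190),(415,218),(400,180),(440,200)] if n=="top" else [(250,152),(283,142),(273,163),(285,180)]
  print([h[q[1],q[0]].tolist() for q in p])
E
```

```text
B1 [0.6059 0.2017 0.0552] [0.0003]
B2 [0.4673 0.0386 0.0572] [0.]
stub [0.6091 0.094  0.0591] [0.0011]
R1 [0.4731 0.2605 0.0599] [0.]
R2 [0.4731 0.1452 0.06  ] [0.0002]
tail [0.4673 0.3713 0.0601] [0.0002]
top [237.2 162.8] [0.6081 0.203 ] len [0.102  0.0276] ang -168.1
top [279.8 162.4] [0.6126 0.0944] len [0.0499 0.0278] ang -149.6
top [299.7 219.1] [0.4685 0.0388] len [0.1021 0.0278] ang 164.3
top [210.2 214.1] [0.4744 0.2635] len [0.0363 0.036 ] ang -153.8
top [256.8 215.5] [0.4743 0.1469] len [0.036  0.0356] ang -139.9
top [165.  215.1] [0.4688 0.3759] len [0.0209 0.0195] ang 48.9
scene [339.6 205.3] [0.4624 0.0316] len [0.1016 0.0307] ang 164.0
scene [363.8 240.2] [0.4672 0.1379] len [0.0355 0.0352] ang -166.5
scene [296.2 250.3] [0.6049 0.087 ] len [0.0515 0.0295] ang -149.8
scene [323.5 290.3] [0.6027 0.1975] len [0.1018 0.0317] ang -167.8
scene [395.7 282. ] [0.4672 0.2549] len [0.036  0.0353] ang 67.5
scene [432.7 325.6] [0.4611 0.3676] len [0.0205 0.0194] ang 93.0
[[5, 15, 100], [6, 13, 98], [5, 15, 99], [0, 13, 98], [14, 43, 160], [9, 151, 191]]
[[20, 20, 78], [30, 13, 80], [38, 12, 82], [33, 29, 79]]
```

```bash
python3 - <<'E'
from h import *
T=dict(np.load("top0.npz"));S=dict(np.load("scene0.npz"))
C={}
for n,r,b,vm in(("top",T,(340,160,450,245),125),("scene",S,(210,110,330,210),105)):
  h=cv2.cvtColor(r["frame"],cv2.COLOR_RGB2HSV)
  m=cv2.inRange(h,(0,0,50),(180,60,vm)); k=np.zeros_like(m);k[b[1]:b[3],b[0]:b[2]]=m[b[1]:b[3],b[0]:b[2]]
  for c,a,mm in blobs(k,100):
    cs,_=cv2.findContours(mm.astype(np.uint8),0,2);rc=cv2.minAreaRect(cs[0])
    print(n,c.round(1),a,np.round(rc[1],1), cv2.boxPoints(rc).round(1).tolist())
    ys,xs=np.nonzero(mm);W=np.array([onplane(r,p,.006)[:2] for p in zip(xs,ys)])
    ev,V=np.linalg.eigh(np.cov(W.T));print("   w",W.mean(0).round(4),np.sqrt(12*ev[::-1]).round(4),np.degrees(np.arctan2(V[1,1],V[0,1])).round(1))
  x0,y0,x1,y1=b
  cv2.imwrite(f"pics/tray_{n}.png",cv2.resize(r["frame"][y0:y1,x0:x1,::-1],None,fx=6,fy=5 if n=="scene" else 6,interpolation=2))
x,e=tri(T,(321,249),S,(357,187));print("boardcorner",x,e)
E
```

```text
top [362.1 200.5] 1001 [19.8 50.7] [[351.20001220703125, 225.39999389648438], [353.20001220703125, 174.6999969482422], [373.0, 175.5], [371.0, 226.1999969482422]]
   w [ 0.526  -0.1232] [0.1344 0.0525] 178.7
top [414.8 188.2] 720 [27.2 26.8] [[400.70001220703125, 200.89999389648438], [402.0, 174.1999969482422], [429.20001220703125, 175.5], [427.8999938964844, 202.1999969482422]]
   w [ 0.563  -0.2632] [0.0724 0.0715] 136.9
top [384.9 201.6] 992 [19.6 50.7] [[374.29998779296875, 226.60000610351562], [375.79998779296875, 175.89999389648438], [395.3999938964844, 176.5], [393.8999938964844, 227.1999969482422]]
   w [ 0.5249 -0.1836] [0.1346 0.0523] 178.4
top [414.  218.3] 738 [28. 26.] [[401.0, 204.0], [427.0, 204.0], [427.0, 232.0], [401.0, 232.0]]
   w [ 0.4827 -0.2608] [0.0728 0.0709] -148.5
scene [318.3 117. ] 205 [36.6 16.9] [[297.8999938964844, 111.5999984741211], [307.29998779296875, 97.5], [337.79998779296875, 117.80000305175781], [328.3999938964844, 131.89999389648438]]
   w [ 0.337  -0.2794] [0.0911 0.0517] 107.0
scene [274.4 140. ] 507 [18.7 30.2] [[257.0, 136.5], [285.2000122
[... 226 characters left out ...]
99389648438], [264.29998779296875, 153.89999389648438], [235.60000610351562, 165.39999389648438]]
   w [ 0.5598 -0.265 ] [0.0734 0.0662] 177.7
scene [273.1 165.1] 747 [14.5 54.4] [[245.39999389648438, 168.39999389648438], [295.8999938964844, 148.1999969482422], [301.29998779296875, 161.6999969482422], [250.8000030517578, 181.89999389648438]]
   w [ 0.5224 -0.186 ] [0.1356 0.0464] 178.3
scene [283.9 181.3] 822 [15.4 55.6] [[255.39999389648438, 184.60000610351562], [306.79998779296875, 163.39999389648438], [312.70001220703125, 177.6999969482422], [261.29998779296875, 198.89999389648438]]
   w [ 0.5237 -0.1257] [0.1355 0.0474] 178.6
boardcorner [ 0.3912389  -0.01409008  0.02043599] [0.00786745]
```

View pics/tray_scene.png

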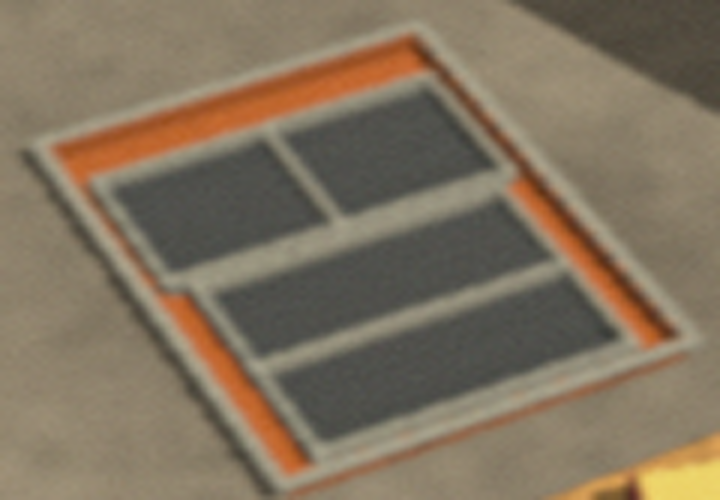

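move_arm(commands=[[[0.55,0.94,0],[0,0,-0.5],0.4],[[0.55,0.94,0],[0,0,0],0.4],[[0.55,0.94,0],[0,0,0],0.4],[[0.55,0.94,0],[0,0,0],0.4],[[0.55,0.94,0],[0,0,0],0.4]], newtons=40)

```text
clock: 0.6
tcp_pos: [0.2692, -0.3629, 0.2499]
orientation: [-0.0, 0.995, 0.105, -0.0]
wrist_force: [0.6, -0.3, 0.4]
finger_gap: 0.0596
```

move_arm(commands=[[[0.55,0.94,0],[0,0,0],0.4],[[0.55,0.94,0],[0,0,0],0.4],[[0.55,0.94,0],[0,0,0],0.4],[[0.55,0.94,0],[0,0,0],0.4],[[0.55,0.94,0],[0,0,0],0.4]])

```text
clock: 1.1
tcp_pos: [0.3792, -0.1749, 0.2502]
orientation: [-0.0, 0.995, 0.105, -0.0]
wrist_force: [1.6, -0.5, -0.7]
finger_gap: 0.0596
```

move_arm(commands=[[[0.55,0.94,0],[0,0,0],0.4],[[0.55,0.94,0],[0,0,0],0.4],[[0.55,0.94,0],[0,0,0],0.4],[[0.55,0.94,0],[0,0,0],0.4],[[0.55,0.94,0],[0,0,0],0.4]])

```text
clock: 1.6
tcp_pos: [0.4892, 0.0132, 0.2501]
orientation: [0.0, 0.994, 0.105, -0.0]
wrist_force: [0.1, -1.5, 1.2]
finger_gap: 0.0598
```

move_arm(commands=[[[0.55,0.94,0],[0,0,0],0.4],[[0.55,0.94,0],[0,0,0],0.4],[[0.55,0.94,0],[0,0,0],0.4],[[0.55,0.94,0],[0,0,0],0.4],[[0.55,0.94,0],[0,0,0],0.4]])

```text
clock: 2.1
tcp_pos: [0.5992, 0.201, 0.2497]
orientation: [0.0, 0.994, 0.105, -0.0]
wrist_force: [0.2, -0.9, 0.4]
finger_gap: 0.0599
```

```bash
cat > w.py <<'E'
from h import *
from scipy.spatial.transform import Rotation as R
from workcell import env,eyes
def wrist(name):
    s=env.get_state();r=eyes.read_camera("wrist");cv2.imwrite(f"pics/{name}.png",r["frame"][:,:,::-1])
    q=s["orientation"];Rw=R.from_quat([q[1],q[2],q[3],q[0]]).as_matrix()
    return r,s,Rw
def wplane(r,s,Rw,uv,z):
    K=r["mtx"];d=np.array([uv[0]-K[0,2],uv[1]-K[1,2]]);rr=np.hypot(*d);th=rr/K[0,0]
    v=np.array([*(d/max(rr,1e-9)*np.sin(th)),np.cos(th)]);M=r["mount"]
    o=s["tcp_pos"]+Rw@M[:3,3];dd=Rw@M[:3,:3]@v
    return o+dd*(z-o[2])/dd[2]
def report(r,s,Rw,z,vmin=200,amin=150):
    for c,a,m in blobs(cream(r["frame"],vmin),amin):
        ys,xs=np.nonzero(m);W=np.array([wplane(r,s,Rw,p,z)[:2] for p in zip(xs,ys)])
        ev,V=np.linalg.eigh(np.cov(W.T));print(c.round(),a,W.mean(0).round(4),np.sqrt(12*ev[::-1]).round(4),np.degrees(np.arctan2(V[1,1],V[0,1])).round(1))
E
python3 - <<'E'
from w import *
print(env.tcp_to_tips)
r,s,Rw=wrist("w1");print(r["mtx"],r["mount"]);np.savez("w1.npz",**r)
for z in(.05,.058):report(r,s,Rw,z)
E
```

```text
0.019
[[309.70691629   0.         318.86954929]
 [  0.         309.70691629 198.22046446]
 [  0.           0.           1.        ]] [[ 2.82721752e-05 -9.52357532e-01 -3.04983821e-01  7.74547501e-02]
 [ 9.99999689e-01  2.67472285e-04 -7.42521613e-04 -4.65148521e-04]
 [ 7.88720770e-04 -3.04983705e-01  9.52357243e-01 -1.23987115e-01]
 [ 0.00000000e+00  0.00000000e+00  0.00000000e+00  1.00000000e+00]]
```

View pics/w1.png

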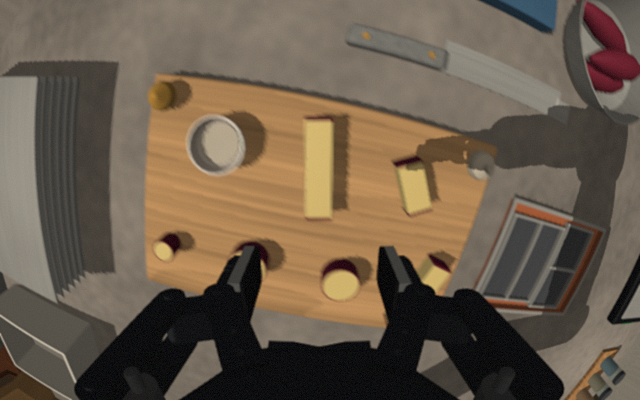

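```bash
python3 - <<'E'
from w import *
r=dict(np.load("w1.npz"));s=env.get_state();q=s["orientation"];Rw=R.from_quat([q[1],q[2],q[3],q[0]]).as_matrix()
h=cv2.cvtColor(r["frame"],cv2.COLOR_RGB2HSV);print([h[y,x].tolist() for x,y in((318,170),(413,190),(340,285),(435,270),(280,230))])
import h as H
H.cream=lambda f,v:cv2.inRange(cv2.cvtColor(f,cv2.COLOR_RGB2HSV),(20,60,150),(36,200,255))
import w; w.cream=H.cream
for z in(.048,.053,.058):print(z);report(r,s,Rw,z)
E
```

```text
[[21, 120, 210], [21, 121, 208], [22, 121, 208], [21, 125, 208], [16, 133, 169]]
0.048
[319. 168.] 2542 [0.6081 0.2092] [0.104  0.0288] -168.0
[414. 189.] 1082 [0.6091 0.0995] [0.0501 0.0302] -145.4
[163. 251.] 202 [0.4624 0.3845] [0.022  0.0203] 136.7
[435. 277.] 387 [0.5031 0.0332] [0.0318 0.0272] 53.7
[340. 285.] 749 [0.4706 0.1517] [0.0374 0.0364] 134.3
0.053
[319. 168.] 2542 [0.6092 0.2094] [0.1024 0.0284] -168.0
[414. 189.] 1082 [0.6102 0.1014] [0.0494 0.0298] -145.4
[163. 251.] 202 [0.4657 0.382 ] [0.0216 0.02  ] 136.7
[435. 277.] 387 [0.5058 0.0361] [0.0313 0.0267] 53.7
[340. 285.] 749 [0.4738 0.1528] [0.0369 0.0358] 134.3
0.058
[319. 168.] 2542 [0.6102 0.2096] [0.1008 0.0279] -168.0
[414. 189.] 1082 [0.6112 0.1033] [0.0486 0.0293] -145.4
[163. 251.] 202 [0.469  0.3795] [0.0213 0.0197] 136.7
[435. 277.] 387 [0.5085 0.039 ] [0.0308 0.0263] 53.7
[340. 285.] 749 [0.477  0.1539] [0.0363 0.0353] 134.3
```

```bash
sed -i 's/(22,70,vmin),(36,200,255)/(20,60,150 if vmin==200 else vmin),(36,200,255)/' h.py; python3 - <<'E'
from w import *
r,s,Rw=wrist("w2");print(s["tcp_pos"],s["orientation"],s["clock"])
report(r,s,Rw,.053)
E
```

```text
[0.60180465 0.206213   0.24822655] [-1.58702533e-03  9.94280262e-01  1.06789532e-01  4.87269408e-04] 2.15
[325. 174.] 2511 [0.6045 0.2011] [0.1044 0.028 ] -168.1
[421. 194.] 1119 [0.6065 0.092 ] [0.0538 0.0292] -150.3
[168. 256.] 221 [0.4609 0.3743] [0.0219 0.0215] 47.5
[265. 274.] 155 [0.4694 0.246 ] [0.0307 0.0098] -171.3
[440. 283.] 342 [0.4993 0.0249] [0.0309 0.0253] -139.1
[346. 290.] 770 [0.4675 0.144 ] [0.0377 0.0373] 130.9
```

move_arm(commands=[[[0,0,0],[0,0,0],0.4],[[0,0,0],[0,0,0],0.4]])

```text
clock: 2.4
tcp_pos: [0.5981, 0.1986, 0.2499]
orientation: [0.0, 0.995, 0.105, -0.001]
wrist_force: [-0.2, -1.0, 0.6]
finger_gap: 0.06
```

```bash
python3 - <<'E'
from w import *
r,s,Rw=wrist("w3");print(s["tcp_pos"],s["orientation"],s["clock"])
for z in (.05,.06):report(r,s,Rw,z)
E
```

```text
[0.59813502 0.19861607 0.24993539] [ 2.68880430e-04  9.94514534e-01  1.04595990e-01 -6.69632508e-04] 2.4
[318. 168.] 2549 [0.6047 0.2013] [0.1058 0.0285] -167.8
[414. 189.] 1060 [0.6044 0.0909] [0.0514 0.0292] -146.9
[163. 251.] 219 [0.4594 0.3764] [0.022  0.0218] 118.5
[435. 278.] 366 [0.4977 0.0242] [0.0302 0.0275] 52.5
[340. 285.] 777 [0.4659 0.1438] [0.038  0.0373] 90.1
[318. 168.] 2549 [0.6068 0.2018] [0.1025 0.0276] -167.8
[414. 189.] 1060 [0.6065 0.0947] [0.0498 0.0283] -146.9
[163. 251.] 219 [0.4661 0.3714] [0.0213 0.0211] 118.5
[435. 278.] 366 [0.5031 0.0301] [0.0292 0.0266] 52.5
[340. 285.] 777 [0.4723 0.146 ] [0.0368 0.0361] 90.1
```

move_arm(commands=[[[-1,0,0],[0,0,0],0.4],[[-1,0,0],[0,0,0],0.4],[[-1,0,0],[0,0,0],0.4],[[0,0,0],[0,0,0],0.4],[[0,0,0],[0,0,0],0.4]])

```text
clock: 2.95
tcp_pos: [0.4797, 0.1905, 0.2514]
orientation: [-0.003, 0.994, 0.11, 0.001]
wrist_force: [1.1, 0.6, 0.1]
finger_gap: 0.0599
```

```bash
python3 - <<'E'
from w import *
r,s,Rw=wrist("w4");print(s["tcp_pos"],s["orientation"],s["clock"])
for z in (.05,.06):report(r,s,Rw,z)
E
```

```text
[0.47965965 0.19053961 0.25137849] [-3.05543370e-03  9.93932985e-01  1.09943435e-01  5.71626633e-04] 2.95
[337.  59.] 2706 [0.6049 0.2013] [0.1062 0.0284] -168.0
[437.  83.] 1214 [0.6089 0.0912] [0.0547 0.029 ] -151.3
[162. 157.] 331 [0.4628 0.3766] [0.023  0.0228] 104.4
[254. 170.] 1198 [0.4693 0.2624] [0.0382 0.0379] 62.6
[359. 193.] 1164 [0.4691 0.1442] [0.0379 0.0377] 140.0
[445. 216.] 1799 [0.4643 0.035 ] [0.1055 0.0291] 163.9
[337.  59.] 2706 [0.6034 0.2014] [0.103  0.0275] -168.0
[437.  83.] 1214 [0.6073 0.0948] [0.0531 0.0281] -151.3
[162. 157.] 331 [0.4656 0.3714] [0.0223 0.0221] 104.4
[254. 170.] 1198 [0.4719 0.2607] [0.037  0.0367] 62.6
[359. 193.] 1164 [0.4718 0.1462] [0.0367 0.0366] 140.0
[445. 216.] 1799 [0.4671 0.0403] [0.1023 0.0282] 163.9
```

move_arm(commands=[[[0.8,0,0],[0,0,0],0.4],[[0.8,0,0],[0,0,0],0.4],[[0.8,0,0],[0,0,0],0.4],[[0.7,0,-0.6],[0,0,0],0.4],[[0,0,-0.8],[0,0,0],0.4]])

```text
clock: 3.5
tcp_pos: [0.6109, 0.1908, 0.1946]
orientation: [-0.003, 0.994, 0.109, 0.003]
wrist_force: [0.3, 0.1, 0.1]
finger_gap: 0.0596
```

move_arm(commands=[[[0,0,-0.8],[0,0,0],0.4],[[0,0,0],[0,0,0],0.4],[[0,0,0],[0,0,0],0.4]])

```text
clock: 3.8
tcp_pos: [0.605, 0.1911, 0.1622]
orientation: [-0.003, 0.994, 0.11, -0.001]
wrist_force: [0.7, 0.1, -0.2]
finger_gap: 0.0599
```

```bash
python3 - <<'E'
from w import *
r,s,Rw=wrist("w5");print(s["tcp_pos"],s["orientation"],s["clock"])
for z in (.05,.06):report(r,s,Rw,z)
E
```

```text
[0.60502618 0.1910872  0.16220417] [-2.98658755e-03  9.93901657e-01  1.10226334e-01 -8.55008861e-04] 3.8
[307. 196.] 4484 [0.6049 0.2018] [0.1068 0.0287] -168.2
[434. 228.] 1512 [0.6014 0.0888] [0.0475 0.0291] -143.8
[123. 289.] 260 [0.4568 0.3785] [0.0225 0.0223] 64.7
[335. 334.] 724 [0.4693 0.1458] [0.0401 0.0262] 114.4
[429. 354.] 455 [0.454  0.0317] [0.0463 0.0219] -175.2
[307. 196.] 4484 [0.6081 0.2021] [0.1023 0.0275] -168.2
[434. 228.] 1512 [0.6048 0.0938] [0.0455 0.0279] -143.8
[123. 289.] 260 [0.4663 0.3713] [0.0216 0.0214] 64.7
[335. 334.] 724 [0.4782 0.1484] [0.0384 0.0251] 114.4
[429. 354.] 455 [0.4636 0.0392] [0.0443 0.021 ] -175.2
```

View pics/w5.png

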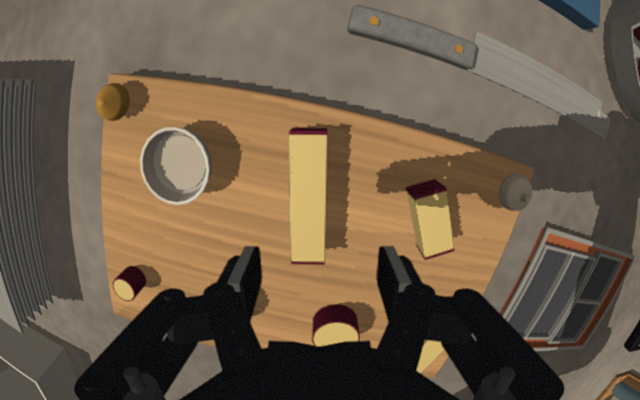

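move_arm(commands=[[[0,0.27,0],[0,0,0],0.4],[[0,0,-0.8],[0,0,0],0.4],[[0,0,-0.8],[0,0,0],0.4],[[0,0,-0.6],[0,0,0],0.4],[[0,0,0],[0,0,0],0.4]])

```text
clock: 4.35
tcp_pos: [0.6029, 0.2029, 0.0725]
orientation: [-0.003, 0.994, 0.111, -0.002]
wrist_force: [-0.6, 0.0, 1.0]
finger_gap: 0.0598
```

```bash
python3 - <<'E'
from w import *
r,s,Rw=wrist("w6");print(s["tcp_pos"],s["orientation"],s["clock"])
for z in (.05,.06):report(r,s,Rw,z)
E
```

```text
[0.60291561 0.20285895 0.07253341] [-0.00298756  0.99382366  0.11090945 -0.00216841] 4.35
[325. 190.] 3901 [0.6371 0.2085] [0.0345 0.0289] 177.0
[323. 304.] 2982 [0.5691 0.1937] [0.0453 0.029 ] -169.9
[501. 297.] 711 [0.5922 0.0767] [0.0299 0.0182] 74.6
[ 86. 346.] 291 [0.4515 0.3816] [0.0233 0.0233] 57.1
[193. 379.] 504 [0.4652 0.2735] [0.0376 0.0167] 146.9
[325. 190.] 3901 [0.6399 0.2093] [0.0321 0.0269] 177.0
[323. 304.] 2982 [0.5766 0.1954] [0.0422 0.027 ] -169.9
[501. 297.] 711 [0.5981 0.0864] [0.0278 0.0169] 74.6
[ 86. 346.] 291 [0.4671 0.3705] [0.0217 0.0217] 57.1
[193. 379.] 504 [0.4798 0.2698] [0.035  0.0155] 146.9
```

View pics/w6.png

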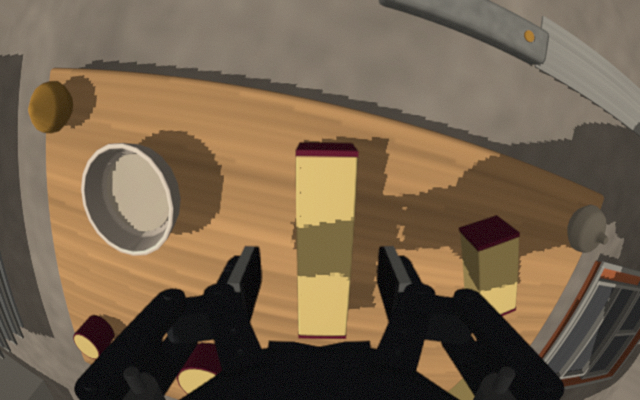

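move_arm(commands=[[[0,0,-0.44],[0,0,0],0.4],[[0,0,0],[0,0,0],0.0],[[0,0,0],[0,0,0],-1],[[0,0,0],[0,0,0],-1],[[0,0,0],[0,0,0],-1]], newtons=40)

```text
clock: 4.9
tcp_pos: [0.606, 0.2028, 0.0591]
orientation: [-0.003, 0.994, 0.111, 0.001]
wrist_force: [-1.0, 0.9, 6.7]
finger_gap: 0.0272
```

move_arm(commands=[[[0,0,0],[0,0,0],-1],[[0,0,0.5],[0,0,0],-1],[[0,0,0.5],[0,0,0],-1],[[0,0,0.8],[0,0,0],-1]])

```text
clock: 5.3
tcp_pos: [0.6032, 0.2021, 0.1282]
orientation: [-0.003, 0.994, 0.111, -0.002]
wrist_force: [0.4, 0.1, -1.2]
finger_gap: 0.0273
```

```bash
python3 - <<'E'
from w import *
r,s,Rw=wrist("w7");print(s["tcp_pos"],s["orientation"],s["clock"],s["finger_gap"])
E
```

```text
[0.60324789 0.20209032 0.12819828] [-0.00294075  0.99386394  0.11055211 -0.00201147] 5.3 0.02727887115790871
```

View pics/w7.png

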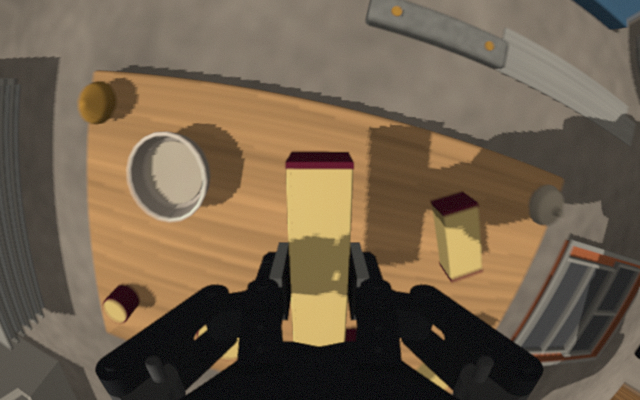

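move_arm(commands=[[[0,0,0.7],[0,0,0],-1],[[-0.2,-0.9,0],[0,0,-0.6],-1],[[-0.2,-0.9,0],[0,0,-0.6],-1],[[-0.2,-0.9,0],[0,0,-0.6],-1],[[-0.2,-0.9,0],[0,0,0],-1]])

```text
clock: 5.85
tcp_pos: [0.5727, 0.0426, 0.1574]
orientation: [-0.008, 1.0, -0.004, 0.001]
wrist_force: [1.0, -0.0, -0.6]
finger_gap: 0.0273
```

move_arm(commands=[[[-0.2,-0.9,0],[0,0,0],-1],[[-0.2,-0.9,0],[0,0,0],-1],[[-0.2,-0.9,0],[0,0,0],-1],[[-0.2,-0.9,0],[0,0,0],-1],[[-0.2,-0.9,0],[0,0,0],-1]])

```text
clock: 6.35
tcp_pos: [0.5327, -0.1371, 0.1574]
orientation: [-0.008, 1.0, -0.003, 0.001]
wrist_force: [0.6, 0.1, -0.2]
finger_gap: 0.027
```

move_arm(commands=[[[-0.2,-0.9,0],[0,0,0],-1],[[0,-0.5,0],[0,0,0],-1],[[0,0,0],[0,0,0],-1],[[0,0,0],[0,0,0],-1]])

```text
clock: 6.75
tcp_pos: [0.5249, -0.1918, 0.157]
orientation: [-0.009, 1.0, -0.004, 0.0]
wrist_force: [0.1, 0.4, -0.6]
finger_gap: 0.0273
```

```bash
python3 - <<'E'
from w import *
r,s,Rw=wrist("w8");print(s["tcp_pos"],s["orientation"],s["clock"],s["finger_gap"],s["wrist_force"])
np.savez("w8.npz",**r)
E
```

```text
[ 0.52494163 -0.19184392  0.15697189] [-8.71829481e-03  9.99954225e-01 -3.93935050e-03  1.43389273e-04] 6.75 0.027286678786961026 [ 0.11432484  0.44130297 -0.55365268]
```

View pics/w8.png

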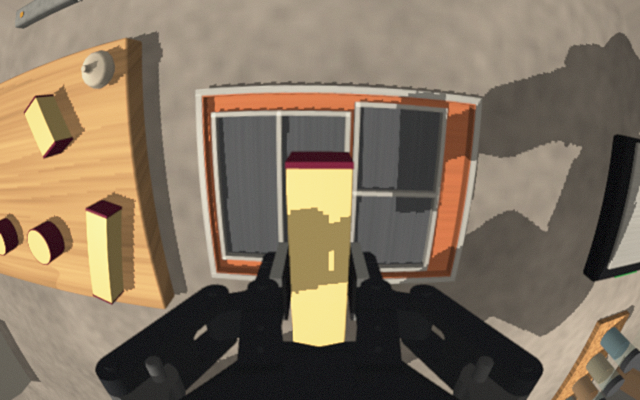

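```bash
python3 - <<'E'
from w import *
r=dict(np.load("w8.npz"))
f=r["frame"][85:285,190:490,::-1];cv2.imwrite("pics/w8z.png",cv2.resize(f,None,fx=2.6,fy=2.6,interpolation=2))
E
```

```text
(no output)
```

View pics/w8z.png

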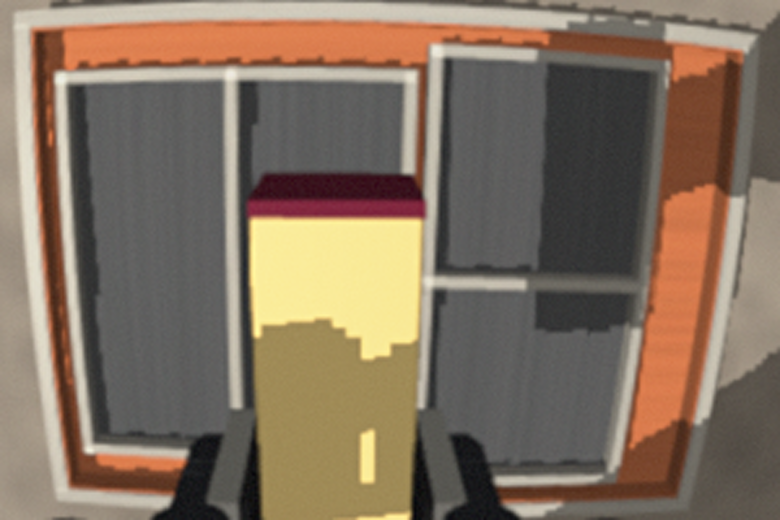

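```bash
python3 - <<'E'
from w import *
r=dict(np.load("w8.npz"));s=env.get_state();q=s["orientation"];Rw=R.from_quat([q[1],q[2],q[3],q[0]]).as_matrix()
print(s["tcp_pos"],s["orientation"])
# inner tops z ~.013
for n,u,v in(("L TL",55,73),("L TR",419,71),("L mid",231,74),("L BL",87,452),("C TL",430,46),("C TR",668,62),("C BR",612,480),("C ridgeL",425,284),("C ridgeR",643,284)):
    print(n,[wplane(r,s,Rw,(190+u/2.6,85+v/2.6),z)[:2].round(4).tolist() for z in(.013,)])
E
```

```text
[ 0.5249518  -0.19113098  0.15691102] [-8.76698125e-03  9.99956072e-01 -3.31575679e-03  2.08168428e-05]
L TL [[0.5966, -0.0921]]
L TR [[0.5937, -0.2162]]
L mid [[0.5932, -0.154]]
L BL [[0.4513, -0.0898]]
C TL [[0.6021, -0.2198]]
C TR [[0.6005, -0.3033]]
C BR [[0.4386, -0.2981]]
C ridgeL [[0.5203, -0.2194]]
C ridgeR [[0.5204, -0.2999]]
```

move_arm(commands=[[[-0.04,0.18,0],[-0.12,0,0],-1],[[0,0,-0.8],[0,0,0],-1],[[0,0,-0.8],[0,0,0],-1],[[0,0,-0.7],[0,0,0],-1],[[0,0,0],[0,0,0],-1]])

```text
clock: 7.3
tcp_pos: [0.5204, -0.1811, 0.0612]
orientation: [-0.002, 1.0, -0.002, -0.003]
wrist_force: [-0.3, 0.1, -0.3]
finger_gap: 0.0271
```

move_arm(commands=[[[0,0,0],[0,0,0],-1]])

```text
clock: 7.4
tcp_pos: [0.5232, -0.183, 0.065]
orientation: [-0.0, 1.0, -0.002, -0.001]
wrist_force: [1.0, 0.8, -1.3]
finger_gap: 0.0267
```

```bash
python3 - <<'E'
from w import *
r,s,Rw=wrist("w9");print(s["tcp_pos"],s["orientation"],s["clock"],s["finger_gap"],s["wrist_force"])
E
```

```text
[ 0.52320894 -0.18299293  0.06496378] [-3.82671374e-04  9.99996751e-01 -2.45997451e-03 -5.47431677e-04] 7.4 0.02669484106947517 [ 1.00198124  0.830973   -1.33728709]
```

View pics/w9.png

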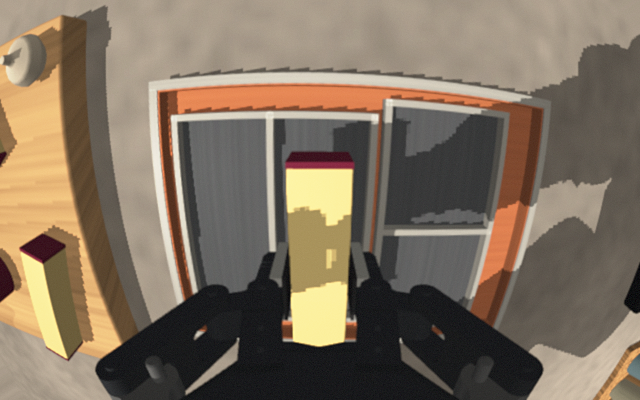

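move_arm(commands=[[[0,0,-0.3],[0,0,0],-1],[[0,0,-0.2],[0,0,0],-1],[[0,0,0],[0,0,0],-1]])

```text
clock: 7.75
tcp_pos: [0.5227, -0.1841, 0.0438]
orientation: [-0.001, 1.0, -0.003, -0.001]
wrist_force: [-0.7, 0.1, -0.9]
finger_gap: 0.0271
```

move_arm(commands=[[[0,0,-0.1],[0,0,0],-1],[[0,0,0],[0,0,0],-1]])

```text
clock: 7.95
tcp_pos: [0.5232, -0.1845, 0.0404]
orientation: [-0.0, 1.0, -0.003, -0.0]
wrist_force: [0.8, -1.1, -1.3]
finger_gap: 0.0272
```

move_arm(commands=[[[0,0,-0.08],[0,0,0],-1],[[0,0,0],[0,0,0],-1]])

```text
clock: 8.15
tcp_pos: [0.5233, -0.1844, 0.0372]
orientation: [-0.0, 1.0, -0.003, -0.0]
wrist_force: [0.8, -0.2, -0.1]
finger_gap: 0.0274
```

move_arm(commands=[[[0,0,-0.06],[0,0,0],-1],[[0,0,0],[0,0,0],-1]])

```text
clock: 8.35
tcp_pos: [0.5233, -0.1844, 0.0349]
orientation: [-0.0, 1.0, -0.003, -0.0]
wrist_force: [0.4, -0.5, -0.5]
finger_gap: 0.0278
```

move_arm(commands=[[[0,0,-0.05],[0,0,0],-1],[[0,0,0],[0,0,0],-1]])

```text
clock: 8.55
tcp_pos: [0.5236, -0.1845, 0.0332]
orientation: [-0.0, 1.0, -0.003, 0.0]
wrist_force: [0.2, -0.0, -0.0]
finger_gap: 0.0272
```

```bash
python3 - <<'E'
from w import *
r,s,Rw=wrist("w10");print(s["tcp_pos"],s["orientation"],s["clock"],s["finger_gap"],s["wrist_force"])
r=eyes.read_camera("scene");cv2.imwrite("pics/s10.png",cv2.resize(r["frame"][100:250,200:380,::-1],None,fx=4,fy=4,interpolation=2))
E
```

```text
[ 0.52362156 -0.1845323   0.03320754] [-8.23924716e-05  9.99994445e-01 -3.32471899e-03  2.24158614e-04] 8.55 0.027178123563702805 [ 0.15132759 -0.0132847  -0.04757255]
```

View pics/s10.png

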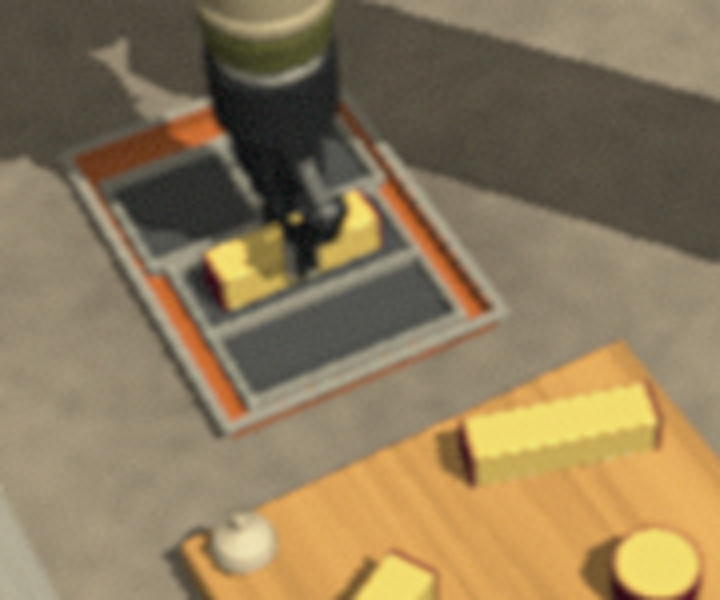

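move_arm(commands=[[[0,0,0],[0,0,0],-0.1],[[0,0,0],[0,0,0],0.0],[[0,0,0],[0,0,0],0.0],[[0,0,0.3],[0,0,0],0.0],[[0,0,0.8],[0,0,0],0.0]])

```text
clock: 9.15
tcp_pos: [0.5212, -0.1834, 0.0755]
orientation: [-0.002, 1.0, -0.003, -0.003]
wrist_force: [0.7, 0.0, -0.4]
finger_gap: 0.0426
```

move_arm(commands=[[[0,0,0.9],[0,0,0],0.4],[[0,0,0.5],[0,0,0],0.4],[[0,0,0],[0,0,0],0.4],[[0,0,0],[0,0,0],0.4]])

```text
clock: 9.55
tcp_pos: [0.5237, -0.1846, 0.1339]
orientation: [0.0, 1.0, -0.003, 0.001]
wrist_force: [-0.1, 0.6, -0.6]
finger_gap: 0.0594
```

```bash
python3 - <<'E'
from w import *
r,s,Rw=wrist("w11");print(s["tcp_pos"],s["orientation"],s["clock"],s["finger_gap"],s["wrist_force"])
report(r,s,Rw,.034);np.savez("w11.npz",**r)
E
```

```text
[ 0.52373574 -0.18461717  0.13394406] [ 2.15956414e-04  9.99994136e-01 -3.33681543e-03  7.40061467e-04] 9.55 0.05941503666798613 [-0.14715557  0.61105004 -0.56331235]
[ 22. 129.] 888 [0.608  0.1262] [0.0602 0.0327] -151.3
[318. 202.] 4614 [ 0.5254 -0.1838] [0.1019 0.0282] 179.3
[ 86. 266.] 1826 [0.4534 0.064 ] [0.1157 0.0326] 163.7
[ 25. 257.] 495 [0.4549 0.1857] [0.0427 0.0419] 90.1
```

View pics/w11.png

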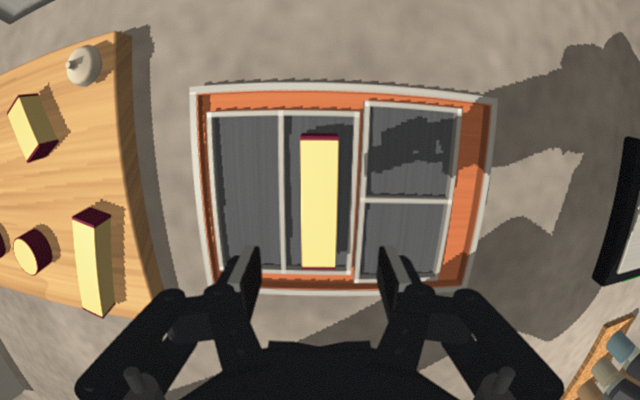

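move_arm(commands=[[[-0.24,0.93,0],[0,0,-0.65],0.4],[[-0.24,0.93,0],[0,0,-0.65],0.4],[[-0.24,0.93,0],[0,0,-0.65],0.4],[[-0.24,0.93,0],[0,0,0],0.4],[[-0.24,0.93,0],[0,0,0],0.4]])

```text
clock: 10.1
tcp_pos: [0.4664, -0.0244, 0.1316]
orientation: [-0.012, 0.993, -0.119, -0.0]
wrist_force: [0.4, -0.1, -1.0]
finger_gap: 0.0599
```

move_arm(commands=[[[-0.24,0.93,0],[0,0,0],0.4],[[0,0,0],[0,0,0],0.4],[[0,0,0],[0,0,0],0.4],[[0,0,0],[0,0,0],0.4]])

```text
clock: 10.5
tcp_pos: [0.455, -0.0086, 0.1327]
orientation: [-0.019, 0.994, -0.109, 0.002]
wrist_force: [-0.1, -0.3, -0.9]
finger_gap: 0.0599
```

```bash
python3 - <<'E'
from w import *
r,s,Rw=wrist("w12");print(s["tcp_pos"],s["orientation"],s["clock"],s["finger_gap"],s["wrist_force"])
print(np.degrees(np.arctan2(Rw[1,0],Rw[0,0])),Rw[:,2])
report(r,s,Rw,.0545)
E
```

```text
[ 0.45496466 -0.00861105  0.13274251] [-0.01871923  0.99387246 -0.10892035  0.00186397] 10.5 0.05987148094821493 [-0.06456586 -0.29802992 -0.88794124]
-12.507985346184164 [ 0.00778291  0.036803   -0.99929223]
[141.  47.] 2072 [0.6084 0.0949] [0.0549 0.0279] -151.2
[503.  34.] 872 [ 0.5599 -0.1617] [0.0364 0.0167] 103.3
[256. 201.] 4470 [0.4742 0.036 ] [0.0922 0.0282] 166.9
[137. 232.] 1535 [0.4701 0.1483] [0.0388 0.0386] 97.0
[ 61. 248.] 693 [0.47  0.266] [0.0383 0.0379] -135.4
```

View pics/w12.png

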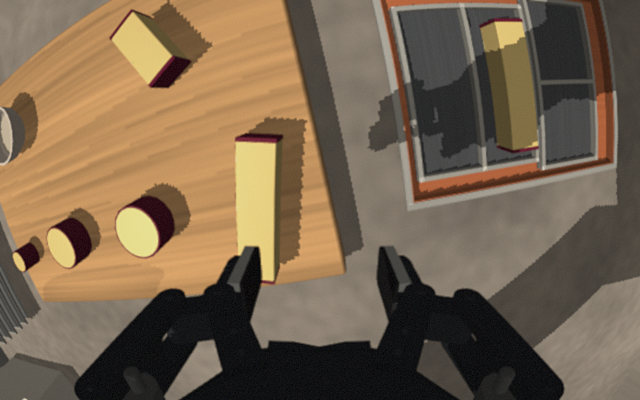

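move_arm(commands=[[[0.14,0.58,0],[-0.13,0.03,-0.22],0.4],[[0.14,0.58,0],[-0.13,0.03,-0.22],0.4],[[0,0,0],[0,0,0],0.4],[[0,0,0],[0,0,0],0.4],[[0,0,0],[0,0,0],0.4]])

```text
clock: 11.05
tcp_pos: [0.4552, -0.0089, 0.1331]
orientation: [-0.019, 0.994, -0.109, 0.002]
wrist_force: [0.6, -0.7, -0.1]
finger_gap: 0.0599
```

```bash
python3 - <<'E'
from w import *
r,s,Rw=wrist("w13");print(s["tcp_pos"],s["orientation"],s["clock"],s["finger_gap"],s["wrist_force"])
print(np.degrees(np.arctan2(Rw[1,0],Rw[0,0])),Rw[:,2])
report(r,s,Rw,.0545)
E
```

```text
[ 0.45515191 -0.00890207  0.13310957] [-0.01915972  0.99380324 -0.10947531  0.00178473] 11.05 0.05985816925345461 [ 0.58982273 -0.6990157  -0.07709249]
-12.57176444013307 [ 0.00774237  0.03769122 -0.99925944]
[141.  48.] 2058 [0.6084 0.0948] [0.0547 0.0278] -151.1
[503.  34.] 853 [ 0.56  -0.162] [0.0362 0.0166] 102.9
[256. 201.] 4442 [0.4742 0.036 ] [0.0923 0.0281] 166.9
[137. 232.] 1524 [0.4701 0.1482] [0.0388 0.0385] 121.5
[ 61. 248.] 684 [0.4699 0.2662] [0.0383 0.0375] 71.2
```

View pics/w13.png

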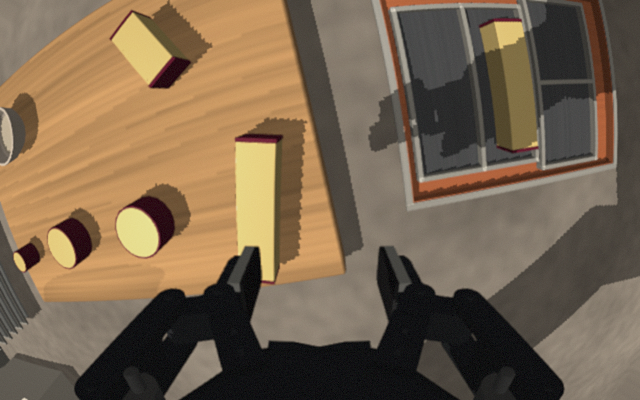

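```bash
python3 - <<'E'
from w import *
s=env.get_state();print(s["joint_pos"].round(3),s["qvel"].round(3))
E
```

```text
[-0.22   0.155 -0.461  0.956  0.039  3.141] [ 0.001 -0.002  0.001 -0.001 -0.     0.001]
```

move_arm(commands=[[[0,0,0],[0,0,1],0.4],[[0,0,0],[0,0,1],0.4],[[0,0,0],[0,0,1],0.4],[[0,0,0],[0,0,1],0.4],[[0,0,0],[0,0,1],0.4]])

```text
clock: 11.6
tcp_pos: [0.4551, -0.0088, 0.1332]
orientation: [-0.019, 0.971, 0.24, -0.005]
wrist_force: [-0.6, -0.8, -0.6]
finger_gap: 0.0595
```

move_arm(commands=[[[0,0.2,0],[0,0,1],0.4],[[0,0.2,0],[0,0,1],0.4],[[0,0.2,0],[0,0,1],0.4],[[0,0.2,0],[0,0,1],0.4],[[0,0.2,0],[0,0,1],0.4]])

```text
clock: 12.1
tcp_pos: [0.4552, 0.0315, 0.1332]
orientation: [-0.016, 0.83, 0.557, -0.011]
wrist_force: [-0.2, -0.3, -0.3]
finger_gap: 0.0603
```

move_arm(commands=[[[0,0,0],[0,0,1],0.4],[[0,0,0],[0,0,1],0.4],[[0,0,0],[0,0,1],0.4],[[0,0,0],[0,0,1],0.4],[[0,0,0],[0,0,1],0.4]])

```text
clock: 12.6
tcp_pos: [0.4552, 0.0313, 0.1332]
orientation: [-0.011, 0.589, 0.808, -0.016]
wrist_force: [-0.8, -0.2, -0.6]
finger_gap: 0.0599
```

move_arm(commands=[[[0,0,0],[0,0,1],0.4],[[0,0,0],[0,0,1],0.4],[[0,0,0],[0,0,1],0.4],[[0,0,0],[0,0,1],0.4],[[0,0,0],[0,0,1],0.4]])

```text
clock: 13.1
tcp_pos: [0.4552, 0.0313, 0.1332]
orientation: [-0.005, 0.277, 0.961, -0.019]
wrist_force: [0.5, 0.4, -0.4]
finger_gap: 0.0597
```

```bash
cat >> w.py <<'E'
def st():
    s=env.get_state();q=s["orientation"];Rw=R.from_quat([q[1],q[2],q[3],q[0]]).as_matrix()
    print("t",s["clock"],"tcp",s["tcp_pos"].round(4),"yaw",np.degrees(np.arctan2(Rw[1,0],Rw[0,0])).round(1),"tz",Rw[:,2].round(4),"gap",round(s["finger_gap"],4),"F",s["wrist_force"].round(1),"q",s["joint_pos"].round(2))
    # tilt correction in units
    print("tilt fix wx,wy",(-np.degrees(Rw[1,2])/8).round(2),(np.degrees(Rw[0,2])/8).round(2))
E
python3 -c "
from w import *
st()"
```

```text
t 13.1 tcp [0.4552 0.0313 0.1332] yaw 147.8 tz [-0.0199 -0.0329 -0.9993] gap 0.0597 F [ 0.5  0.4 -0.4] q [-0.09  0.18 -0.43  0.98 -0.03  0.48]
tilt fix wx,wy 0.24 -0.14
```

move_arm(commands=[[[0.14,0.09,0],[0.24,-0.14,0],0.4],[[0.14,0.08,0],[0,0,1],0.4],[[0,0,0],[0,0,1],0.4],[[0,0,0],[0,0,0],0.4],[[0,0,0],[0,0,0],0.4]])

```text
clock: 13.6
tcp_pos: [0.4662, 0.038, 0.1331]
orientation: [-0.001, 0.146, 0.989, 0.0]
wrist_force: [0.2, -0.3, 0.6]
finger_gap: 0.0601
```

```bash
python3 - <<'E'
from w import *
st()
r,s,Rw=wrist("w14")
report(r,s,Rw,.0545)
E
```

```text
t 13.6 tcp [0.4662 0.038  0.1331] yaw 163.3 tz [-1.e-03  5.e-04 -1.e+00] gap 0.0601 F [ 0.2 -0.3  0.6] q [-0.09  0.18 -0.43  0.96  0.    0.2 ]
tilt fix wx,wy -0.0 -0.01
[574. 148.] 1259 [0.4722 0.2641] [0.0383 0.0382] 179.4
[320. 203.] 4860 [0.4576 0.0419] [0.0972 0.0272] 167.5
[463. 183.] 2355 [0.4719 0.1467] [0.0382 0.0379] -169.3
[119. 284.] 639 [ 0.4788 -0.1587] [0.035 0.026] 168.7
[430. 349.] 283 [0.6275 0.1007] [0.0234 0.0185] 170.8
```

View pics/w14.png

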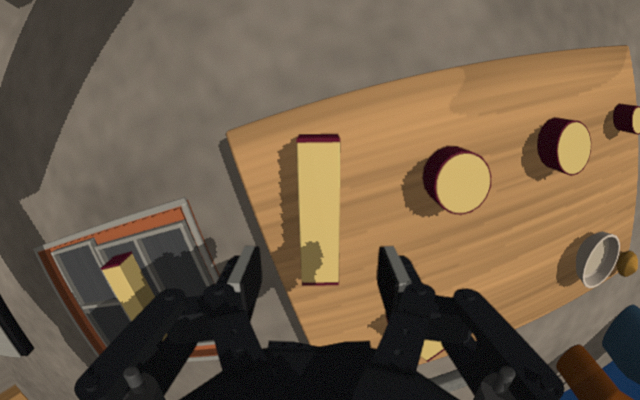

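```bash
python3 - <<'E'
from w import *
s=env.get_state();q=s["orientation"];Rw=R.from_quat([q[1],q[2],q[3],q[0]]).as_matrix()
import workcell
r=eyes.read_camera("wrist")
a,b=[wplane(r,s,Rw,p,.0545) for p in((319,136),(319,285))];print(a,b,(a+b)/2,np.linalg.norm(a-b))
E
```

```text
[0.41184478 0.05468918 0.0545    ] [0.52042297 0.0220855  0.0545    ] [0.46613388 0.03838734 0.0545    ] 0.11336764907727913
```

move_arm(commands=[[[0,0,-0.7],[0,0,0.05],0.4],[[0,0,-0.7],[0,0,0],0.4],[[0,0,-0.5],[0,0,0],0.4],[[0,0,0],[0,0,0],0],[[0,0,0],[0,0,0],-1]])

```text
clock: 14.2
tcp_pos: [0.4661, 0.038, 0.0573]
orientation: [-0.001, 0.141, 0.99, 0.0]
wrist_force: [-0.5, -0.2, 0.0]
finger_gap: 0.0317
```

move_arm(commands=[[[0,0,0],[0,0,0],-1],[[0,0,0],[0,0,0],-1],[[0,0,0],[0,0,0],-1]])

```text
clock: 14.5
tcp_pos: [0.467, 0.0379, 0.058]
orientation: [0.0, 0.141, 0.99, 0.0]
wrist_force: [-0.2, 0.1, -1.3]
finger_gap: 0.0269
```

```bash
python3 -c "
from w import *
st()"
```

```text
t 14.5 tcp [0.467  0.0379 0.058 ] yaw 163.8 tz [ 8.e-04  4.e-04 -1.e+00] gap 0.0269 F [-0.2  0.1 -1.3] q [-0.09  0.26 -0.53  0.77  0.    0.19]
tilt fix wx,wy -0.0 0.01
```

move_arm(commands=[[[0,0,0.9],[0,0,0],-1],[[0,0,0.9],[0,0,0],-1],[[0.28,-0.8,0.2],[0,0,0.46],-1],[[0.28,-0.8,0],[0,0,0.46],-1],[[0.28,-0.8,0],[0,0,0.46],-1]])

```text
clock: 15.0
tcp_pos: [0.5009, -0.059, 0.1385]
orientation: [0.001, 0.043, 0.999, -0.0]
wrist_force: [-0.0, -0.5, -2.0]
finger_gap: 0.0271
```

move_arm(commands=[[[0.28,-0.8,0],[0,0,0.46],-1],[[0.28,-0.8,0],[0,0,0],-1],[[0,0,0],[0,0,0],-1],[[0,0,0],[0,0,0],-1]])

```text
clock: 15.4
tcp_pos: [0.5223, -0.1227, 0.1371]
orientation: [-0.001, 0.014, 1.0, 0.0]
wrist_force: [0.4, 0.9, -0.2]
finger_gap: 0.0272
```

```bash
python3 - <<'E'
from w import *
st()
r,s,Rw=wrist("w15")
E
```

```text
t 15.4 tcp [ 0.5223 -0.1227  0.1371] yaw 178.5 tz [-1.1e-03  6.0e-04 -1.0e+00] gap 0.0272 F [ 0.4  0.9 -0.2] q [-0.38  0.3  -0.26  1.01  0.   -0.35]
tilt fix wx,wy -0.0 -0.01
```

View pics/w15.png

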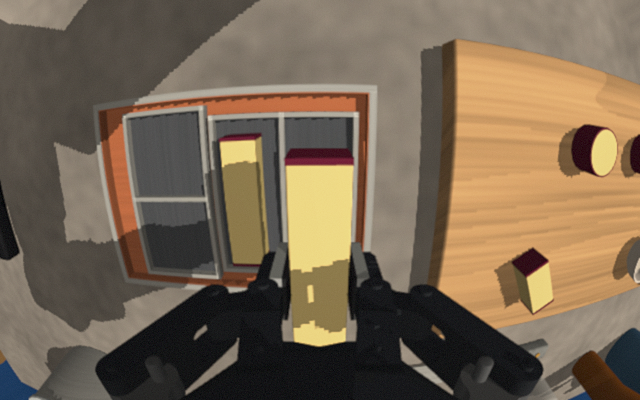

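move_arm(commands=[[[0.03,-0.02,-0.8],[0,0,0],-1],[[0,0,-0.8],[0,0,0],-1],[[0,0,-0.6],[0,0,0],-1],[[0,0,-0.2],[0,0,0],-1],[[0,0,0],[0,0,0],-1]])

```text
clock: 15.95
tcp_pos: [0.5223, -0.1214, 0.0403]
orientation: [-0.002, 0.012, 1.0, 0.001]
wrist_force: [-0.0, 0.2, -1.2]
finger_gap: 0.0272
```

move_arm(commands=[[[0,0,-0.1],[0,0,0],-1],[[0,0,0],[0,0,0],-1]])

```text
clock: 16.15
tcp_pos: [0.5244, -0.1229, 0.0382]
orientation: [0.0, 0.012, 1.0, -0.0]
wrist_force: [0.4, 0.0, -1.3]
finger_gap: 0.0272
```

move_arm(commands=[[[0,0,-0.08],[0,0,0],-1],[[0,0,0],[0,0,0],-1],[[0,0,0],[0,0,0],-1]])

```text
clock: 16.45
tcp_pos: [0.5237, -0.1229, 0.0342]
orientation: [-0.0, 0.013, 1.0, 0.0]
wrist_force: [-0.9, -0.1, -0.6]
finger_gap: 0.0271
```

Release and rise.

move_arm(commands=[[[0,0,-0.02],[0,0,0],-0.1],[[0,0,0],[0,0,0],0.0],[[0,0,0],[0,0,0],0.0],[[0,0,0.3],[0,0,0],0.0],[[0,0,0.8],[0,0,0],0.0]])

```text
clock: 16.95
tcp_pos: [0.5213, -0.122, 0.0756]
orientation: [-0.003, 0.013, 1.0, 0.001]
wrist_force: [-0.0, 0.2, -0.1]
finger_gap: 0.0424
```

move_arm(commands=[[[0,0,0.9],[0,0,0],0.6],[[0,0,0.5],[0,0,0],0.6],[[0,0,0],[0,0,0],0.6],[[0,0,0],[0,0,0],0.6]])

```text
clock: 17.35
tcp_pos: [0.5239, -0.1229, 0.1339]
orientation: [0.0, 0.013, 1.0, -0.0]
wrist_force: [-0.1, -0.2, -0.5]
finger_gap: 0.0685
```

```bash
python3 - <<'E'
from w import *
st()
r,s,Rw=wrist("w16");report(r,s,Rw,.034)
E
```

```text
t 17.35 tcp [ 0.5239 -0.1229  0.1339] yaw 178.6 tz [ 6.e-04 -3.e-04 -1.e+00] gap 0.0685 F [-0.1 -0.2 -0.5] q [-0.38  0.31 -0.26  1.01 -0.   -0.35]
tilt fix wx,wy 0.0 0.0
[607. 152.] 880 [0.4738 0.1773] [0.0421 0.0417] 123.5
[243. 186.] 3832 [ 0.5057 -0.1807] [0.0762 0.0319] 177.2
[319. 199.] 4545 [ 0.5183 -0.1221] [0.1009 0.0278] 178.8
[542. 288.] 835 [0.6262 0.1184] [0.0593 0.0311] -151.0
```

View pics/w16.png

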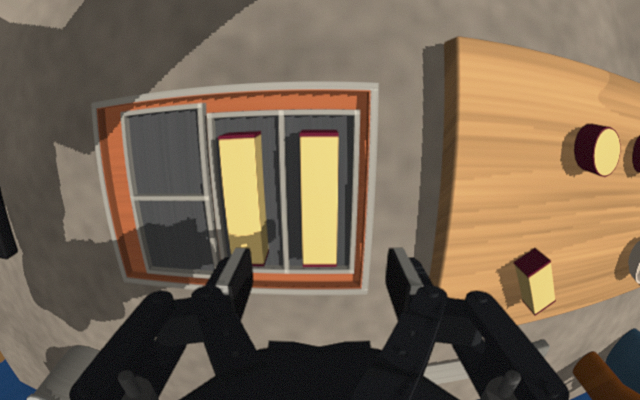

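move_arm(commands=[[[-0.16,0.84,0],[0,0,-0.7],0.6],[[-0.16,0.84,0],[0,0,-0.7],0.6],[[-0.16,0.84,0],[0,0,-0.7],0.6],[[-0.16,0.84,0],[0,0,-0.7],0.6],[[-0.16,0.84,0],[0,0,-0.7],0.6]])

```text
clock: 17.9
tcp_pos: [0.49, 0.0464, 0.1316]
orientation: [-0.002, 0.256, 0.967, -0.0]
wrist_force: [0.4, 0.1, 0.2]
finger_gap: 0.0684
```

move_arm(commands=[[[-0.16,0.84,0],[0,0,-0.7],0.6],[[-0.16,0.84,0],[0,0,-0.7],0.6],[[-0.16,0.84,0],[0,0,-0.7],0.6],[[0,0,0],[0,0,0],0.6],[[0,0,0],[0,0,0],0.6]])

```text
clock: 18.4
tcp_pos: [0.4712, 0.1464, 0.1319]
orientation: [-0.001, 0.391, 0.92, -0.0]
wrist_force: [0.7, -0.3, 0.7]
finger_gap: 0.0682
```

```bash
python3 - <<'E'
from w import *
st()
r,s,Rw=wrist("w17");report(r,s,Rw,.056)
E
```

```text
t 18.4 tcp [0.4712 0.1464 0.1319] yaw 133.9 tz [-2.9e-03  2.0e-04 -1.0e+00] gap 0.0682 F [ 0.7 -0.3  0.7] q [ 0.14  0.23 -0.37  0.98  0.    0.94]
tilt fix wx,wy -0.0 -0.02
[526.   8.] 407 [0.4686 0.3722] [0.0231 0.0151] 58.1
[438. 102.] 2996 [0.4714 0.2611] [0.0379 0.0379] 87.0
[318. 220.] 2842 [0.4712 0.1451] [0.0378 0.0375] 47.2
[184. 376.] 313 [ 0.4949 -0.0864] [0.0297 0.0235] 139.1
```

View pics/w17.png

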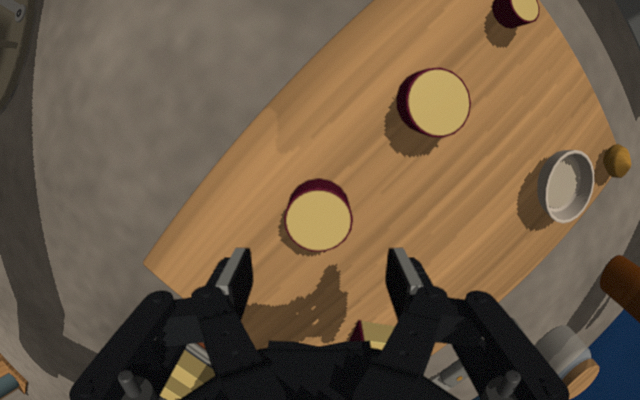

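move_arm(commands=[[[0,-0.03,-0.7],[0,0,0],0.6],[[0,0,-0.7],[0,0,0],0.6],[[0,0,-0.5],[0,0,0],0.6],[[0,0,0],[0,0,0],0.4],[[0,0,0],[0,0,0],0]])

```text
clock: 18.95
tcp_pos: [0.4721, 0.1437, 0.057]
orientation: [-0.001, 0.393, 0.919, -0.0]
wrist_force: [-8.0, -3.1, 16.3]
finger_gap: 0.0465
```

move_arm(commands=[[[0,0,0],[0,0,0],-1],[[0,0,0],[0,0,0],-1],[[0,0,0],[0,0,0],-1],[[0,0,0],[0,0,0],-1]])

```text
clock: 19.35
tcp_pos: [0.4728, 0.1449, 0.0577]
orientation: [0.0, 0.393, 0.92, 0.001]
wrist_force: [-0.4, -0.9, -0.6]
finger_gap: 0.0465
```

```bash
python3 -c "
from w import *
st()"
```

```text
t 19.35 tcp [0.4728 0.1449 0.0577] yaw 133.8 tz [ 8.e-04  1.e-03 -1.e+00] gap 0.0465 F [-0.4 -0.9 -0.6] q [ 0.13  0.31 -0.47  0.79  0.    0.94]
tilt fix wx,wy -0.01 0.01
```

move_arm(commands=[[[0,0,0.6],[0,0,0],-1],[[0,0,0.9],[0,0,0],-1],[[0.1,-0.4,0.6],[0,0,0],-1],[[0.2,-0.8,0],[0,0,0],-1],[[0.2,-0.9,0],[0,0,0],-1]])

```text
clock: 19.85
tcp_pos: [0.4934, 0.0607, 0.1427]
orientation: [0.001, 0.391, 0.92, 0.001]
wrist_force: [0.1, 0.1, -0.5]
finger_gap: 0.0468
```

move_arm(commands=[[[0.2,-0.9,0],[0,0,0],-1],[[0.2,-0.9,0],[0,0,0],-1],[[0.2,-0.9,0],[0,0,0],-1],[[0.2,-0.9,0],[0,0,0],-1],[[0.2,-0.9,0],[0,0,0],-1]])

```text
clock: 20.35
tcp_pos: [0.5326, -0.1206, 0.1414]
orientation: [-0.0, 0.393, 0.92, 0.0]
wrist_force: [1.5, 1.7, -0.2]
finger_gap: 0.0468
```

move_arm(commands=[[[0.2,-0.9,0],[0,0,0],-1],[[0.2,-0.9,0],[0,0,0],-1],[[0.2,-0.9,0],[0,0,0],-1],[[0.1,-0.8,0],[0,0,0],-1],[[0,0,0],[0,0,0],-1]])

```text
clock: 20.85
tcp_pos: [0.561, -0.2635, 0.141]
orientation: [0.001, 0.395, 0.919, -0.0]
wrist_force: [0.1, 0.4, -0.9]
finger_gap: 0.046
```

```bash
python3 - <<'E'
from w import *
st()
r,s,Rw=wrist("w18")
E
```

```text
t 20.85 tcp [ 0.561  -0.2635  0.141 ] yaw 133.5 tz [ 0.001  -0.0012 -1.    ] gap 0.046 F [ 0.1  0.4 -0.9] q [-0.57  0.45 -0.03  1.09 -0.    0.24]
tilt fix wx,wy 0.01 0.01
```

View pics/w18.png

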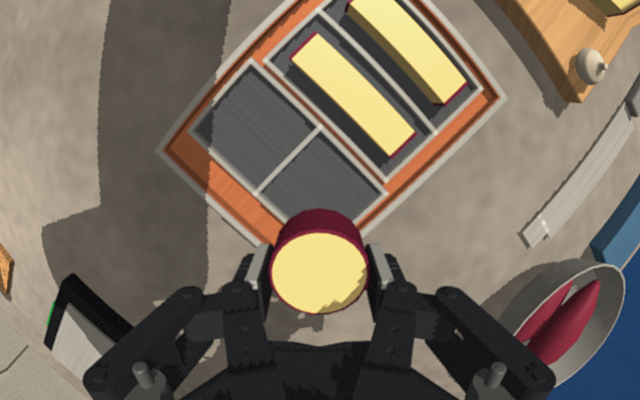

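move_arm(commands=[[[0,0.03,-0.8],[0,0,0],-1],[[0,0,-0.8],[0,0,0],-1],[[0,0,-0.6],[0,0,0],-1],[[0,0,-0.3],[0,0,0],-1],[[0,0,0],[0,0,0],-1]])

```text
clock: 21.4
tcp_pos: [0.559, -0.2562, 0.0394]
orientation: [-0.002, 0.392, 0.92, 0.001]
wrist_force: [-0.3, 0.5, 0.6]
finger_gap: 0.0466
```

move_arm(commands=[[[0,0,-0.1],[0,0,0],-1],[[0,0,0],[0,0,0],-1]])

```text
clock: 21.6
tcp_pos: [0.5611, -0.2582, 0.0382]
orientation: [0.001, 0.392, 0.92, 0.0]
wrist_force: [0.7, -0.9, -0.7]
finger_gap: 0.0468
```

move_arm(commands=[[[0,0,-0.05],[0,0,0],-1],[[0,0,0],[0,0,0],-1]])

```text
clock: 21.8
tcp_pos: [0.5607, -0.2583, 0.0358]
orientation: [0.0, 0.393, 0.92, 0.0]
wrist_force: [0.4, 0.3, 0.3]
finger_gap: 0.0465
```

move_arm(commands=[[[0,-0.08,-0.05],[0,0,0],-1],[[0,0,0],[0,0,0],-1],[[0,0,0],[0,0,0],-0.1],[[0,0,0],[0,0,0],0.3],[[0,0,0],[0,0,0],0.3]])

```text
clock: 22.3
tcp_pos: [0.5604, -0.2613, 0.0332]
orientation: [-0.0, 0.393, 0.92, 0.0]
wrist_force: [-0.0, 0.6, 0.2]
finger_gap: 0.0556
```

move_arm(commands=[[[0,0,0.4],[0,0,0],0.3],[[0,0,0.8],[0,0,0],0.3],[[0,0,0.9],[0,0,0],0.6],[[0,0,0.4],[0,0,0],0.6],[[0,0,0],[0,0,0],0.6]])

```text
clock: 22.8
tcp_pos: [0.5622, -0.2623, 0.1366]
orientation: [0.003, 0.393, 0.92, -0.0]
wrist_force: [1.6, 0.3, 0.1]
finger_gap: 0.0683
```

```bash
python3 - <<'E'
from w import *
st()
r,s,Rw=wrist("w19");report(r,s,Rw,.034)
E
```

```text
t 22.8 tcp [ 0.5622 -0.2623  0.1366] yaw 133.8 tz [ 0.0048 -0.0025 -1.    ] gap 0.0683 F [1.6 0.3 0.1] q [-0.57  0.45 -0.04  1.08  0.    0.24]
tilt fix wx,wy 0.02 0.03
[413.  44.] 4176 [ 0.5259 -0.124 ] [0.0943 0.0275] -178.9
[351.  93.] 5297 [ 0.5202 -0.184 ] [0.1021 0.028 ] 179.3
[318. 199.] 2310 [ 0.5579 -0.2592] [0.0371 0.0371] -150.8
```

View pics/w19.png

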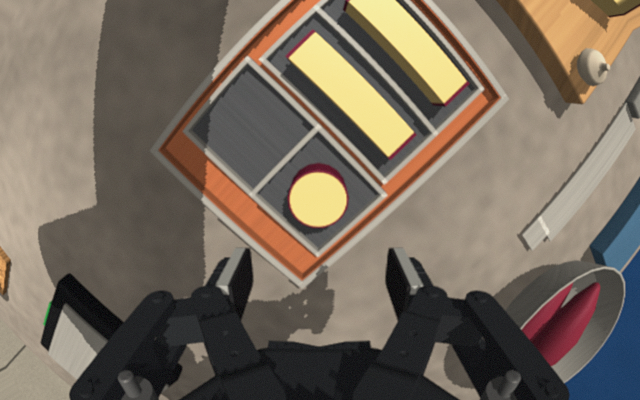

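move_arm(commands=[[[-0.16,0.93,0.1],[0,0,0],0.6],[[-0.16,0.93,0],[0,0,0],0.6],[[-0.16,0.93,0],[0,0,0],0.6],[[-0.16,0.93,0],[0,0,0],0.6],[[-0.16,0.93,0],[0,0,0],0.6]])

```text
clock: 23.35
tcp_pos: [0.5268, -0.0736, 0.1353]
orientation: [-0.002, 0.393, 0.92, 0.0]
wrist_force: [0.4, 0.1, 0.2]
finger_gap: 0.0685
```

move_arm(commands=[[[-0.16,0.93,0],[0,0,0],0.6],[[-0.16,0.93,0],[0,0,0],0.6],[[-0.16,0.93,0],[0,0,0],0.6],[[-0.16,0.93,0],[0,0,0],0.6],[[-0.16,0.93,0],[0,0,0],0.6]])

```text
clock: 23.85
tcp_pos: [0.4947, 0.1121, 0.1354]
orientation: [-0.002, 0.393, 0.92, -0.0]
wrist_force: [0.8, -0.0, -0.0]
finger_gap: 0.0682
```

move_arm(commands=[[[-0.16,0.93,0],[0,0,0],0.6],[[-0.16,0.93,0],[0,0,0],0.6],[[-0.16,0.93,0],[0,0,0],0.6],[[-0.16,0.93,0],[0,0,0],0.6],[[0,0,0],[0,0,0],0.6]])

```text
clock: 24.35
tcp_pos: [0.4687, 0.2629, 0.1353]
orientation: [-0.002, 0.39, 0.921, -0.0]
wrist_force: [0.3, 0.5, 0.0]
finger_gap: 0.0681
```

move_arm(commands=[[[0,0,0],[0,0,0],0.6]])

```text
clock: 24.45
tcp_pos: [0.4694, 0.2599, 0.1355]
orientation: [-0.001, 0.392, 0.92, -0.001]
wrist_force: [0.1, 0.2, 0.8]
finger_gap: 0.0685
```

```bash
python3 - <<'E'
from w import *
st()
r,s,Rw=wrist("w20");report(r,s,Rw,.056)
E
```

```text
t 24.45 tcp [0.4694 0.2599 0.1355] yaw 133.9 tz [-3.e-03 -5.e-04 -1.e+00] gap 0.0685 F [0.1 0.2 0.8] q [ 0.36  0.3  -0.26  1.01  0.    1.16]
tilt fix wx,wy 0.0 -0.02
[431.  99.] 1022 [0.4654 0.3726] [0.0223 0.0221] 95.1
[322. 218.] 2769 [0.4713 0.2605] [0.0377 0.0376] 140.4
```

View pics/w20.png

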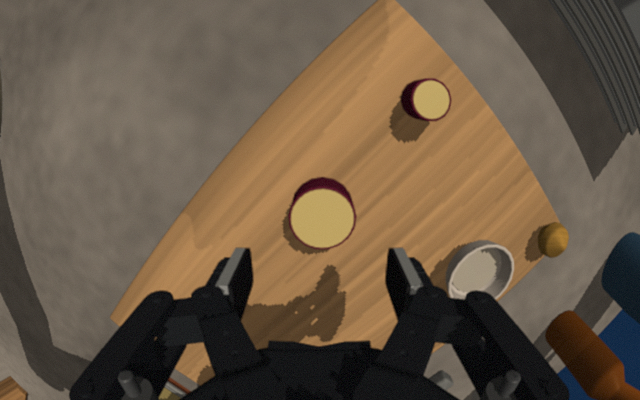

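move_arm(commands=[[[0.05,0.02,-0.7],[0,0,0],0.6],[[0,0,-0.7],[0,0,0],0.6],[[0,0,-0.56],[0,0,0],0.6],[[0,0,0],[0,0,0],0.4],[[0,0,0],[0,0,0],0]])

```text
clock: 25.0
tcp_pos: [0.4725, 0.2591, 0.0585]
orientation: [-0.001, 0.394, 0.919, -0.0]
wrist_force: [-6.8, -4.0, 11.4]
finger_gap: 0.0468
```

move_arm(commands=[[[0,0,0],[0,0,0],-1],[[0,0,0],[0,0,0],-1],[[0,0,0],[0,0,0],-1],[[0,0,0.5],[0,0,0],-1],[[0,0,0.9],[0,0,0],-1]])

```text
clock: 25.5
tcp_pos: [0.4708, 0.2597, 0.1134]
orientation: [-0.002, 0.393, 0.92, -0.001]
wrist_force: [0.8, 1.2, -1.0]
finger_gap: 0.0463
```

```bash
python3 - <<'E'
from w import *
st()
E
```

```text
t 25.5 tcp [0.4708 0.2597 0.1134] yaw 133.8 tz [-5.2e-03 -9.0e-04 -1.0e+00] gap 0.0463 F [ 0.8  1.2 -1. ] q [ 0.35  0.33 -0.28  0.97  0.    1.16]
tilt fix wx,wy 0.01 -0.04
```

move_arm(commands=[[[0.02,-0.4,0.7],[0,0,0],-1],[[0.02,-0.9,0],[0,0,0],-1],[[0.02,-0.9,0],[0,0,0],-1],[[0.02,-0.9,0],[0,0,0],-1],[[0.02,-0.9,0],[0,0,0],-1]])

```text
clock: 26.0
tcp_pos: [0.4769, 0.0993, 0.1435]
orientation: [0.0, 0.392, 0.92, 0.001]
wrist_force: [0.7, 0.8, -0.4]
finger_gap: 0.0463
```

move_arm(commands=[[[0.02,-0.9,0],[0,0,0],-1],[[0.02,-0.9,0],[0,0,0],-1],[[0.02,-0.9,0],[0,0,0],-1],[[0.02,-0.9,0],[0,0,0],-1],[[0.02,-0.9,0],[0,0,0],-1]])

```text
clock: 26.5
tcp_pos: [0.4809, -0.0811, 0.1434]
orientation: [0.0, 0.393, 0.92, 0.0]
wrist_force: [1.0, 0.2, -1.3]
finger_gap: 0.0467
```

move_arm(commands=[[[0.02,-0.9,0],[0,0,0],-1],[[0.02,-0.9,0],[0,0,0],-1],[[0.02,-0.9,0],[0,0,0],-1],[[0,-0.9,0],[0,0,0],-1],[[0,0,0],[0,0,0],-1]])

```text
clock: 27.0
tcp_pos: [0.4839, -0.228, 0.1434]
orientation: [0.001, 0.395, 0.919, -0.001]
wrist_force: [0.4, -0.5, -0.5]
finger_gap: 0.0462
```

move_arm(commands=[[[0,0,0],[0,0,0],-1],[[0,0,0],[0,0,0],-1]])

```text
clock: 27.2
tcp_pos: [0.4829, -0.2228, 0.1429]
orientation: [-0.001, 0.392, 0.92, 0.0]
wrist_force: [0.5, -0.1, -0.2]
finger_gap: 0.0463
```

```bash
python3 - <<'E'
from w import *
st()
r,s,Rw=wrist("w21")
E
```

```text
t 27.2 tcp [ 0.4829 -0.2228  0.1429] yaw 133.8 tz [-7.0e-04  1.3e-03 -1.0e+00] gap 0.0463 F [ 0.5 -0.1 -0.2] q [-0.58  0.29 -0.26  1.02  0.    0.22]
tilt fix wx,wy -0.01 -0.01
```

View pics/w21.png

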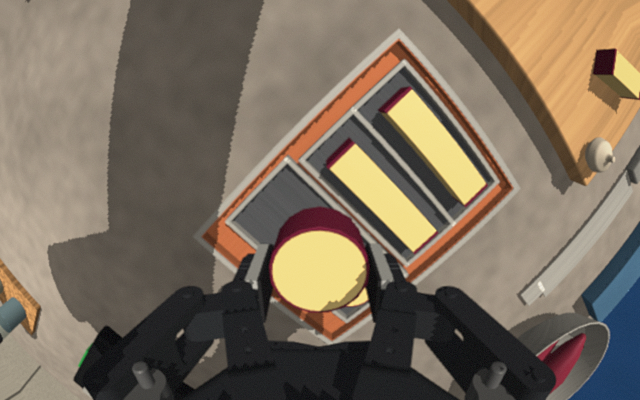

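move_arm(commands=[[[-0.02,-0.47,0],[0,0,0],-1],[[-0.02,-0.47,0],[0,0,0],-1],[[0,0,-0.8],[0,0,0],-1],[[0,0,-0.8],[0,0,0],-1],[[0,0,-0.6],[0,0,0],-1]])

```text
clock: 27.75
tcp_pos: [0.4812, -0.2609, 0.0533]
orientation: [-0.001, 0.393, 0.92, 0.0]
wrist_force: [1.3, -0.4, -2.2]
finger_gap: 0.0468
```

move_arm(commands=[[[0,0,-0.3],[0,0,0],-1],[[0,0,0],[0,0,0],-1],[[0,0,0],[0,0,0],-1]])

```text
clock: 28.05
tcp_pos: [0.4821, -0.2615, 0.0435]
orientation: [0.0, 0.393, 0.92, 0.0]
wrist_force: [-0.7, 0.4, -0.4]
finger_gap: 0.0464
```

move_arm(commands=[[[0,0,-0.15],[0,0,0],-1],[[0,0,0],[0,0,0],-1]])

```text
clock: 28.25
tcp_pos: [0.482, -0.2615, 0.0372]
orientation: [0.0, 0.393, 0.92, 0.0]
wrist_force: [-0.0, 0.2, 0.5]
finger_gap: 0.0462
```

move_arm(commands=[[[0,0,-0.1],[0,0,0],-1],[[0,0,0],[0,0,0],-1],[[0,0,0],[0,0,0],-0.1],[[0,0,0],[0,0,0],0.3],[[0,0,0],[0,0,0],0.3]])

```text
clock: 28.75
tcp_pos: [0.4816, -0.2613, 0.0329]
orientation: [-0.0, 0.393, 0.92, 0.0]
wrist_force: [-0.5, -0.7, 0.0]
finger_gap: 0.0554
```

move_arm(commands=[[[0,0,0.4],[0,0,0],0.3],[[0,0,0.8],[0,0,0],0.3],[[0,0,0.9],[0,0,0],0.6],[[0,0,0.9],[0,0,0],0.6],[[0,0,0.9],[0,0,0],0.6]])

```text
clock: 29.25
tcp_pos: [0.4813, -0.2611, 0.1903]
orientation: [-0.0, 0.393, 0.92, 0.0]
wrist_force: [0.7, 0.1, -0.7]
finger_gap: 0.0682
```

move_arm(commands=[[[-0.5,-0.9,0.5],[0,0,0],0.6],[[-0.5,-0.9,0.5],[0,0,0],0.6],[[-0.5,-0.9,0.5],[0,0,0],0.6],[[-0.5,-0.9,0],[0,0,0],0.6],[[0,0,0],[0,0,0],0.6]])

```text
clock: 29.75
tcp_pos: [0.3996, -0.4097, 0.2494]
orientation: [0.001, 0.395, 0.919, -0.001]
wrist_force: [0.6, 0.6, -1.0]
finger_gap: 0.0681
```

```bash
python3 - <<'E'
from w import *
st()
r,s,Rw=wrist("w22");report(r,s,Rw,.034)
for n in("top","scene"):
    r=eyes.read_camera(n);cv2.imwrite(f"pics/{n}22.png",r["frame"][:,:,::-1])
    for c,a,m in blobs(cream(r["frame"],200)):
        print(n,c.round(1),a,onplane(r,c,.034)[:2].round(4),onplane(r,c,.0545)[:2].round(4))
    f=r["frame"];cr=f[130:255,145:460] if n=="top" else f[100:400,200:500]
    cv2.imwrite(f"pics/{n}22z.png",cv2.resize(cr[:,:,::-1],None,fx=2,fy=2,interpolation=2))
E
```

```text
t 29.75 tcp [ 0.3996 -0.4097  0.2494] yaw 133.4 tz [ 2.0e-04 -2.3e-03 -1.0e+00] gap 0.0681 F [ 0.6  0.6 -1. ] q [-0.94  0.31  0.03  1.3  -0.   -0.12]
tilt fix wx,wy 0.02 0.0
[635.  47.] 164 [0.6195 0.1226] [0.0356 0.0301] -165.8
[539.  83.] 1204 [ 0.5195 -0.1232] [0.1021 0.0287] 178.9
[513. 112.] 1415 [ 0.5181 -0.1845] [0.1024 0.0284] 179.3
[457. 129.] 899 [ 0.4789 -0.2597] [0.0369 0.0366] 127.7
[492. 175.] 690 [ 0.5574 -0.2601] [0.0365 0.0365] 105.0
top [279.9 162.5] 235 [0.6149 0.0951] [0.6104 0.0937]
top [363.2 199.8] 476 [ 0.524  -0.1226] [ 0.5211 -0.1201]
top [386.8 201.5] 473 [ 0.5213 -0.1838] [ 0.5185 -0.1801]
top [416.5 187.3] 200 [ 0.5607 -0.2608] [ 0.5572 -0.2557]
top [165.  215.3] 80 [0.4694 0.3798] [0.4675 0.3731]
top [416.4 217.6] 206 [ 0.4818 -0.2601] [ 0.4797 -0.255 ]
scene [149.   17.9] 537 [ 0.5861 -0.9229] [ 0.5921 -0.8894]
scene [233.2  21.1] 681 [ 0.3626 -0.7683] [ 0.3734 -0.7382]
scene [517.9  70.8] 1086 [-0.231  -0.1288] [-0.2074 -0.1125]
scene [427.1  10.1] 81 [-0.1981 -0.5037] [-0.1752 -0.4793]
scene [188.7  12.6] 44 [ 0.4661 -0.8851] [ 0.4746 -0.8525]
scene [
[... 2010 characters left out ...]
7335 0.0396] [0.7362 0.0522]
scene [129.8 259.9] 84 [ 0.9191 -0.0775] [ 0.9178 -0.0623]
scene [136.  337.5] 1947 [0.9628 0.0979] [0.9606 0.1093]
scene [522.7 323.7] 60 [0.3033 0.4484] [0.3154 0.4522]
scene [432.9 325.6] 128 [0.4558 0.3645] [0.4646 0.3701]
scene [350.8 340.2] 464 [0.609  0.3097] [0.6145 0.3165]
scene [475.  349.5] 121 [0.4172 0.4421] [0.4268 0.4461]
scene [553.8 355.7] 133 [0.2988 0.5248] [0.3109 0.5269]
scene [466.3 372.1] 435 [0.4593 0.4674] [0.4681 0.4708]
scene [500.6 363.6] 76 [0.3943 0.4866] [0.4044 0.4896]
scene [548.2 367.5] 74 [0.3241 0.5357] [0.3357 0.5377]
scene [431.9 385.3] 729 [0.5284 0.4549] [0.5356 0.4585]
scene [598.7 385.4] 43 [0.2703 0.6047] [0.2831 0.6051]
```

View pics/scene22z.png

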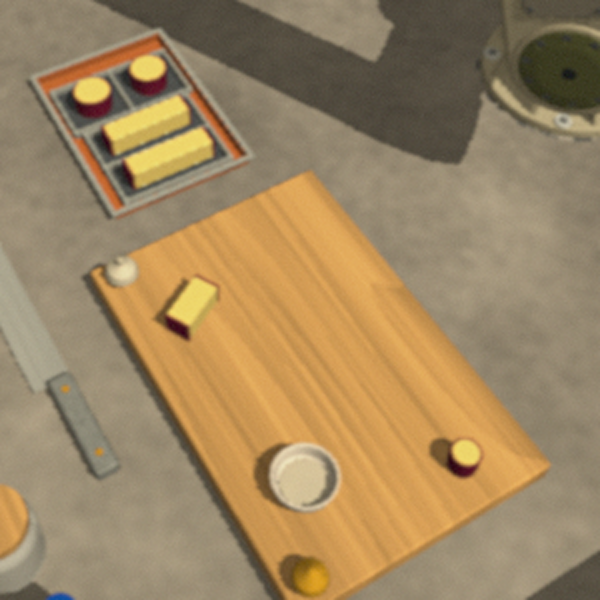

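View pics/top22z.png

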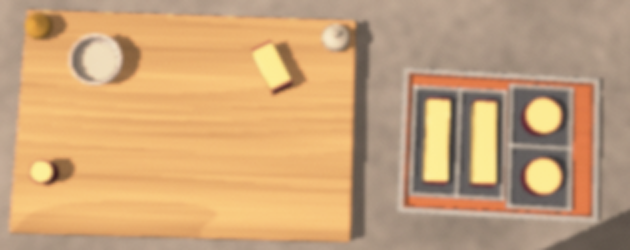

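```bash
python3 -c "
from workcell import job
print(job.hand_in())"
```

```text
the job is handed in; nothing more can be done
None
```

I put both full-length batons in the lanes and both full-size rounds in the cells, then released everything, moved the arm clear and handed the job in at about 30 s of the 109 s. `job.hand_in()` gives no verdict, so whether it passed is not confirmed.

**Last checks, from the top, scene and wrist pictures after release:**

- **Pieces:** From the top camera, every centre is within about 3 mm of its lane or cell centre. The scene and wrist cameras differ from that by up to about 11 mm, which is still inside the limits. The batons lie within about 1° of the lanes and the rounds lie flat.
- **Stub, tail and bowl:** The stub and tail are at the same pixels as at the start. The bowl looks unmoved, but I only compared it by eye.
- **Height on the floor:** I judged from the pictures that the pieces are down between the ridges. I felt no contact force before letting go, so each piece may have dropped a millimetre or two.

**What disagreed or went wrong:**

- **Height estimates:** The cameras put the tops of the pieces on the board anywhere from 50 to 60 mm above the work surface. I gripped at about 57 mm, which left enough margin either way.
- **Wrist turn:** The last joint reached its limit on the way to the second baton. I turned the gripper half a turn and carried on without touching anything.

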